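# Sort tagged pressure adapters and click the tally dials to the counts

### The job

Sort the pressure adapters on the bench by their tag collars: every green-collared one goes upright into a nest of the green-striped tray and every red-collared one into a nest of the red-striped tray, one to a nest, right down on the nest floor. Book the batch on the tally box: click the green dial until its white pointer line stands at as many pips as there are green-collared adapters, and the red dial likewise for the red-collared ones, each left resting in its click. Leave the loose coupling nut, the hex key and the spirit level alone.

Things in the scene. Friction and masses are not known exactly. Their poses are not given: they have to be found in the camera images.
- adapter_green_1: steel pressure adapter with a green plastic tag collar, standing upright on the bench (may be absent). Round foot 32 mm across, hexagon 35 mm across from 6 to 27 mm up, collar 33 mm across from 27 to 36 mm up, threaded stem 21 mm across above to 52 mm; 0.1 to 0.2 kg. Origin: centre of the underside, z up; take it round the hexagon.
- adapter_green_2: steel pressure adapter with a green plastic tag collar, standing upright on the bench (may be absent). Round foot 32 mm across, hexagon 35 mm across from 6 to 27 mm up, collar 33 mm across from 27 to 36 mm up, threaded stem 21 mm across above to 52 mm; 0.1 to 0.2 kg. Origin: centre of the underside, z up; take it round the hexagon.
- adapter_green_3: steel pressure adapter with a green plastic tag collar, standing upright on the bench (may be absent). Round foot 32 mm across, hexagon 35 mm across from 6 to 27 mm up, collar 33 mm across from 27 to 36 mm up, threaded stem 21 mm across above to 52 mm; 0.1 to 0.2 kg. Origin: centre of the underside, z up; take it round the hexagon.
- adapter_red_1: steel pressure adapter with a red plastic tag collar, standing upright on the bench (may be absent). Round foot 32 mm across, hexagon 35 mm across from 6 to 27 mm up, collar 33 mm across from 27 to 36 mm up, threaded stem 21 mm across above to 52 mm; 0.1 to 0.2 kg. Origin: centre of the underside, z up; take it round the hexagon.
- adapter_red_2: steel pressure adapter with a red plastic tag collar, standing upright on the bench (may be absent). Round foot 32 mm across, hexagon 35 mm across from 6 to 27 mm up, collar 33 mm across from 27 to 36 mm up, threaded stem 21 mm across above to 52 mm; 0.1 to 0.2 kg. Origin: centre of the underside, z up; take it round the hexagon.
- adapter_red_3: steel pressure adapter with a red plastic tag collar, standing upright on the bench (may be absent). Round foot 32 mm across, hexagon 35 mm across from 6 to 27 mm up, collar 33 mm across from 27 to 36 mm up, threaded stem 21 mm across above to 52 mm; 0.1 to 0.2 kg. Origin: centre of the underside, z up; take it round the hexagon.
- tray_green: fixed grey nest tray with green strips at both ends and sides, 200 x 70 mm, 14 mm high, with three square nests 45 mm wide and 10 mm deep in a row along its x axis, at -58, 0 and +58 mm. Origin: centre of the underside.
- nest_green_1 (a point): centre of the mouth of nest 1 of the green-striped tray, at the tray's top face (nest floor 10 mm below)
- nest_green_2 (a point): centre of the mouth of nest 2 of the green-striped tray, at the tray's top face (nest floor 10 mm below)
- nest_green_3 (a point): centre of the mouth of nest 3 of the green-striped tray, at the tray's top face (nest floor 10 mm below)
- tray_red: fixed grey nest tray with red strips at both ends and sides, 200 x 70 mm, 14 mm high, with three square nests 45 mm wide and 10 mm deep in a row along its x axis, at -58, 0 and +58 mm. Origin: centre of the underside.
- nest_red_1 (a point): centre of the mouth of nest 1 of the red-striped tray, at the tray's top face (nest floor 10 mm below)
- nest_red_2 (a point): centre of the mouth of nest 2 of the red-striped tray, at the tray's top face (nest floor 10 mm below)
- nest_red_3 (a point): centre of the mouth of nest 3 of the red-striped tray, at the tray's top face (nest floor 10 mm below)
- tally_box: fixed black box 100 x 212 mm, 24 mm high, with two click dials on top, 52 mm either side of its origin along y: green skirt at +y, red skirt at -y. Seven marks round each dial stand for 0 (a dash) and 1 to 6 (as many white pips), 40 degrees apart, rising clockwise seen from above; mark 3 lies towards the box's +x. Origin: centre of the underside.
- tally_green (a joint): turn of the green-skirted dial: 0 at the dash, growing clockwise seen from above, one click each 40 degrees (0.698 rad): n pips at 0.698 n rad, stops just past 0 and 6. A sprung plunger pulls it into the nearest click; getting from one click to the next takes about 0.15 N m. It may start at 4, 5 or 6.
- knob_green (a point): top centre of the green-skirted dial's grey bar grip, on the turning axis, 53 mm above the bench; its x axis points along the bar to the end with the white line (the pointer), z up. Bar 46 mm long, 14 mm wide, 24 mm high over a skirt 52 mm across and 5 mm thick. Turns with the dial.
- tally_red (a joint): turn of the red-skirted dial: 0 at the dash, growing clockwise seen from above, one click each 40 degrees (0.698 rad): n pips at 0.698 n rad, stops just past 0 and 6. A sprung plunger pulls it into the nearest click; getting from one click to the next takes about 0.15 N m. It may start at 4, 5 or 6.
- knob_red (a point): top centre of the red-skirted dial's grey bar grip, on the turning axis, 53 mm above the bench; its x axis points along the bar to the end with the white line (the pointer), z up. Bar 46 mm long, 14 mm wide, 24 mm high over a skirt 52 mm across and 5 mm thick. Turns with the dial.
- coupling_nut: bystander: ribbed steel coupling nut, 36 mm across, 18 mm high; leave alone. Behind it and behind the adapters stand fixed instruments 0.1 m and more high, their fronts from x = 0.64 m
- hex_key_6: bystander: hex key, 104 x 38 x 6 mm, lying on the bench; leave alone
- spirit_level: bystander: white round bullseye level with a green glass, 35 mm across, 10 mm high; leave alone

How it is judged:
By the outcome, as a careful person would: the job done as asked, in the order asked, and still so for the second after the job is handed in, with the robot touching nothing.
Of adapter_green_1, adapter_green_2, adapter_green_3 only 2 to 3 are there at a start; the rules pass over those that are not, and their reading is None.
Of adapter_red_1, adapter_red_2, adapter_red_3 only 1 to 3 are there at a start; the rules pass over those that are not, and their reading is None.
At some moment in a run one of adapter_green_1, adapter_green_2, adapter_green_3, adapter_red_1, adapter_red_2, adapter_red_3 may be knocked a few centimetres aside while the robot is not near it.
It also fails if it takes over 210 s, if anything falls off the work surface, if the arm or the gripper's body presses on something with over 40 N, if the wrist force passes 120 N, or if a joint passes its speed limit or range.

### The arm

A 6-joint arm with a two-finger parallel gripper is mounted at the origin on a cart in front of the work surface, level with it; the furniture and walls round the work are solid. World frame = base frame: x ahead of the robot, y to its left, z up, the work surface at z = 0. Lengths are in m, angles in rad, forces in N, time in s.
With the tool pointing down it reaches from about 0.3 to 0.775 m from the base axis. Payload 14.6 kg.
Tool frame: the origin (TCP) lies at the very end of the fingers, on their centre line; the grasp point (between the pads) lies 19 mm behind it; z points along the fingers, y is the line along which they close (so a half turn about z gives the same grasp; the last joint's range is limited). The gripper opens to 94 mm and grips with 3 to 60 N. Pads are 16 mm wide; open, the fingers measure 119 mm over their backs; the gripper's body (75 mm by 177 mm) begins 78 mm behind the grasp point.
Start: joints at [-1.241, 0.3, 1.521, -0, 1.321, -0.067], TCP at [0.213, -0.507, 0.205] pointing down, gripper open.
Joint ranges: [-3.03, 3.03], [-0.79, 2.21], [0.23, 2.52], [-1.04, 4.18], [0, 3.07], [-2.55, 2.55]. Speed limits (rad/s): [2.22, 2.22, 2.57, 3.14, 3.14, 3.14].

### API

Orientations are given as [roll, pitch, yaw] about the fixed x, y, z axes, in that order (R = Rz(yaw) Ry(pitch) Rx(roll)).
In Python, from station import ctrl, cams gives the robot as it stands. The module is installed in compiled form; this text tells all that it offers.
- The arm moves only by the tool arm_command, never from a script. Its argument "plan" is a list that holds one entry, the list of rows, each a list of 7 numbers: the shift along the tool's x, y, z in a scale on which 1.0 is 800 mm, then the turn, a rotation vector about the tool's x, y, z in shares of pi rad (1.0 is pi rad), then the closure, from -1 (fully open) to 1 (shut). A call has 1 to 12 rows; each row is the pose to reach, as a shift and turn from the pose commanded when the call began, along the tool's axes at that moment; what a row does not reach only later rows make up. A row lasts 1/10 s, in which the tool goes at most 50 mm and 8.59 degrees, less where a joint would pass 70% of its speed; a pose out of reach is approached as far as the arm can. No shift or turn number may pass 1 either way. A call with a gripper value outside its range is refused whole. The fingers move at their own pace and stop on an object; "squeeze" is the grip in N (left out, the last holds). Time passes only in rows, so rows that repeat a pose let the fingers close. It gives the time, the measured TCP pose, the force, the opening and the grip force at its end, in the units of the state.
- ctrl.get_obs(): the state, without advancing time (a new reading comes with each control period).
- cams.camera(name): name is "scene" or "top" or "wrist"; returns (picture, depth): 384x512x3 uint8, blue, green, red; 384x512 float32, m along the optical axis (not along the pixel's ray), 0 where there is no reading.
- cams.camera_info(name): a dict with "fx", "fy", "cx", "cy" (pixels), "world_to_cam" (4x4, takes a point from world to camera coordinates). Camera axes: x right, y down, z forward; pixel columns grow to the right and rows downward; lengths in m; the calibration is good to about 2 mm. A picture is of the moment at which its call begins: read the wrist's pose just before it. camera_info takes no time and is no camera call; for the wrist camera it gives the pose at the moment of the call.
- ctrl.hand_in(): hands the job in; it is judged then, once.
The state is a dict: "time_s": time; "qpos": joint angles; "joint_vel": joint speeds; "tau": joint torques, N m; "ee_pos": TCP position; "eef_rot": TCP orientation; "force": force on the tool from outside, world axes, zero at the start; "moment": the same for the moment, N m; "grip_width": finger opening in m; "grip_force": force on a finger pad.
Only numpy, scipy, OpenCV 4.12 (cv2) and the standard library are available. Lean on these libraries where they do the work, as an engineer would, in place of code of your own. Each camera call takes 0.05 s, during which the arm holds its last target. There are 200 camera calls.

## Working session

There is one attempt and no reset: what is moved stays moved. The work goes in short steps, Python scripts to look and compute and a tool call to move; the robot and the scene stay as the last step left them, time stands still between calls to the robot, and variables do not carry over. Pictures are saved under pics/ and viewed, at most 14 in all, crops included, and the job is handed in when it is done.

Besides the shell and the picture viewer there is one more tool, called after "Request:" by a JSON object that holds its "fn" and its "kwargs", one argument or row to a line. arm_command: Moves the arm, as the interface text tells. Its arguments: {"type":"object","properties":{"plan":{"type":"array"},"squeeze":{"type":"number"}},"required":["plan"]}

```bash
mkdir -p pics
cat > h.py <<'E'
import numpy as np, cv2
from station import ctrl, cams
def ray(name,u,v,z,info=None):
    i=info or cams.camera_info(name); T=np.linalg.inv(np.array(i["world_to_cam"]))
    d=T[:3,:3]@np.array([(u-i["cx"])/i["fx"],(v-i["cy"])/i["fy"],1]); o=T[:3,3]
    return o+d*(z-o[2])/d[2]
def pix(name,p,info=None):
    i=info or cams.camera_info(name); c=np.array(i["world_to_cam"])@np.r_[p,1]
    return i["fx"]*c[0]/c[2]+i["cx"], i["fy"]*c[1]/c[2]+i["cy"]
def cloud(name,dep,info):
    v,u=np.mgrid[:384,:512]; z=dep
    c=np.stack([(u-info["cx"])/info["fx"]*z,(v-info["cy"])/info["fy"]*z,z,np.ones_like(z)],-1)
    return (c@np.linalg.inv(np.array(info["world_to_cam"])).T)[...,:3]
E
python3 - <<'E'
from h import *
o=ctrl.get_obs();print(o)
for n in("top","scene"):
    im,d=cams.camera(n);cv2.imwrite(f"pics/{n}0.png",cv2.resize(im,(800,600)) );np.savez(f"{n}0",im=im,d=d)
    i=cams.camera_info(n);print(n,i,np.linalg.inv(i["world_to_cam"])[:3,3])
E
```

```text
{'time_s': 0.0, 'qpos': array([-1.24059323e+00,  3.00457656e-01,  1.52156520e+00, -2.06704115e-06,
        1.32068955e+00, -6.65811897e-02]), 'joint_vel': array([-1.80220365e-03, -3.55139305e-04,  1.74803161e-03, -1.14769400e-03,
        5.22505159e-05,  1.21215293e-03]), 'tau': array([-1.39758238e-03, -5.31808019e+01, -3.52733266e+01,  7.08178477e-02,
        2.43968371e-02, -8.70634040e-05]), 'ee_pos': array([ 0.21247392, -0.50702668,  0.20490042]), 'eef_rot': array([-3.14047524e+00, -7.25021218e-05,  3.96784758e-01]), 'force': array([-0.19781916,  0.6987814 ,  0.41011001]), 'moment': array([0.00966859, 0.02231069, 0.01369717]), 'grip_force': 0.0, 'grip_width': 0.0941314119963789}
top {'fx': 436.315723075875, 'fy': 436.315723075875, 'cx': 259.197199722177, 'cy': 184.34157742101573, 'world_to_cam': array([[-2.09901943e-02, -9.99779058e-01, -1.11660719e-03,
         6.77137435e-02],
       [-9.83499782e-01,  2.08491166e-02, -1.79703904e-01,
         5.05675127e-01],
       [ 1.79687480e-01, -2.67383692e-03, -9.83720113e-01,
         1.39431236e+00],
       [ 0.00000000e+00,  0.00000000e+00,  0.00000000e+00,
         1.00000000e+00]])} [0.24821223 0.06088407 1.46256052]
scene {'fx': 430.3296327813751, 'fy': 430.3296327813751, 'cx': 257.90863812879934, 'cy': 193.0854086761932, 'world_to_cam': array([[-0.80448155, -0.59373354,  0.01702722,  0.44354544],
       [-0.38490239,  0.49926311, -0.77626445,  0.23288912],
       [ 0.45239317, -0.63104424, -0.63017742,  1.22750586],
       [ 0.        ,  0.        ,  0.        ,  1.        ]])} [-0.10885157  0.92168536  0.94677768]
```

View pics/top0.png

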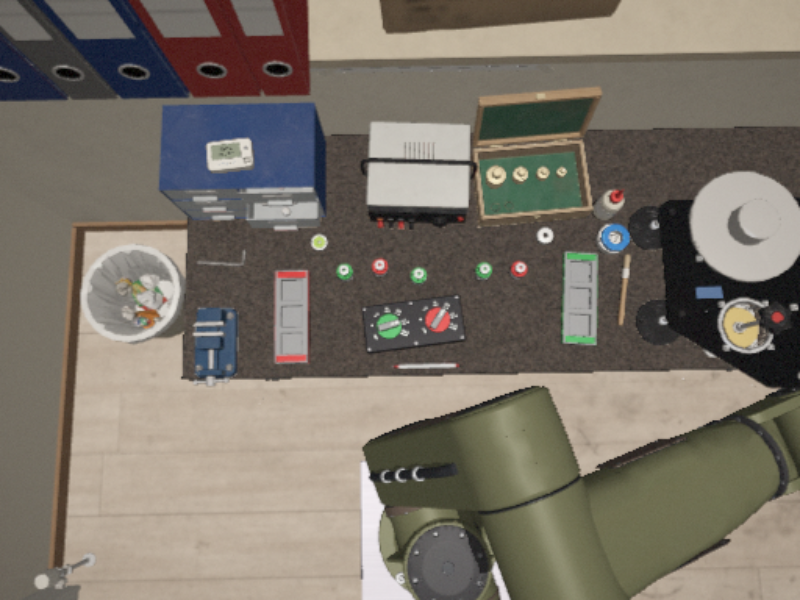

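View pics/scene0.png

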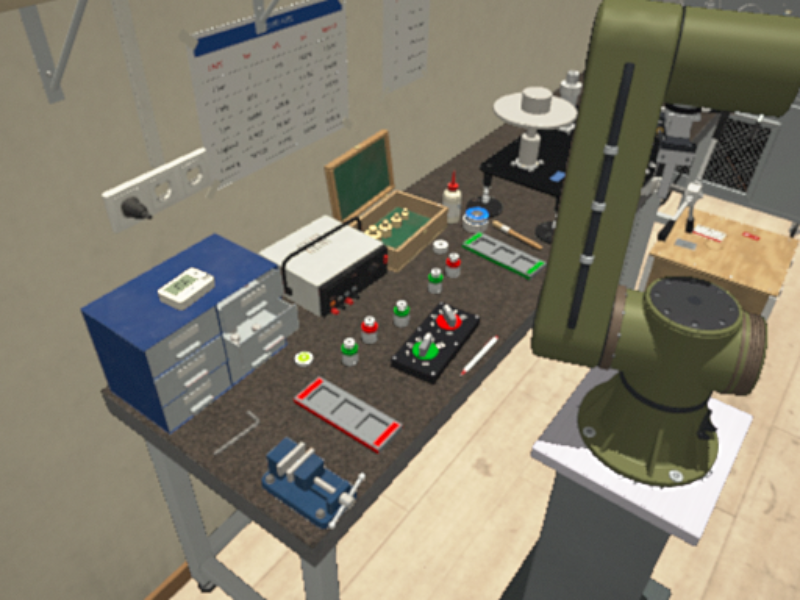

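The top view shows three green adapters (344,271), (418,275), (484,269) and two red (380,266), (519,268). The red tray is at (291,316), the green one at (580,298) and the tally box at (413,323).

```bash
cat > m.py <<'E'
from h import *
def measure(n,im,i=None,zc=0.034,box=(0.3,0.64,-0.35,0.4),amin=10):
    hsv=cv2.cvtColor(im,cv2.COLOR_BGR2HSV);H,S,V=cv2.split(hsv);out=[]
    for c,m in(("g",(H>45)&(H<80)&(S>130)&(V>60)),("r",((H<8)|(H>172))&(S>150)&(V>80))):
        k,l,st,ce=cv2.connectedComponentsWithStats(m.astype(np.uint8))
        for j in range(1,k):
            if st[j,4]<amin: continue
            (u,v),r=cv2.minEnclosingCircle(np.argwhere(l==j)[:,::-1].astype(np.float32))
            p=ray(n,u,v,zc,i)
            if box[0]<p[0]<box[1] and box[2]<p[1]<box[3]: out.append((c,int(st[j,4]),round(u,1),round(v,1),round(r,1),p.round(4)))
    return out
E
python3 - <<'E'
from m import *
for n in("top","scene"):
    im=np.load(n+"0.npz")["im"]
    print(n);[print(*x) for x in measure(n,im)]
im=np.load("top0.npz")["im"]
cv2.imwrite("pics/c.png",cv2.resize(im[155:240,165:390],None,fx=3.5,fy=3.5,interpolation=cv2.INTER_CUBIC))
E
```

```text
top
g 44 371.5 163.0 8.5 [ 0.574  -0.3214  0.034 ]
g 11 221.5 175.5 2.9 [0.5418 0.1823 0.034 ]
r 25 242.5 170.0 4.9 [0.5591 0.1119 0.034 ]
r 30 331.5 172.0 4.9 [ 0.546  -0.1857  0.034 ]
r 51 186.0 175.0 8.1 [0.5461 0.3009 0.034 ]
r 37 278.0 204.5 6.8 [ 0.4402 -0.0036  0.034 ]
r 42 185.5 229.0 8.6 [0.3659 0.3009 0.034 ]
scene
g 27 302.5 152.0 5.4 [ 0.5594 -0.2973  0.034 ]
g 86 316.5 167.5 23.9 [ 0.4651 -0.2419  0.034 ]
g 30 342.0 171.0 5.8 [ 0.3809 -0.2798  0.034 ]
g 35 278.4 176.5 4.6 [ 0.5443 -0.1115  0.034 ]
g 43 256.5 198.0 4.9 [0.5348 0.0313 0.034 ]
g 116 271.5 224.0 8.5 [0.4229 0.104  0.034 ]
g 51 223.2 222.5 5.4 [0.5457 0.1897 0.034 ]
r 40 289.5 167.5 4.7 [ 0.5431 -0.1815  0.034 ]
r 98 287.0 205.5 8.1 [0.4333 0.0014 0.034 ]
r 52 236.0 208.5 5.2 [0.5555 0.1141 0.034 ]
r 64 198.0 248.5 8.9 [0.5327 0.3185 0.034 ]
r 128 214.5 272.5 31.2 [0.4358 0.3576 0.034 ]
r 68 246.5 277.0 9.6 [0.3565 0.3171 0.034 ]
```

View pics/c.png

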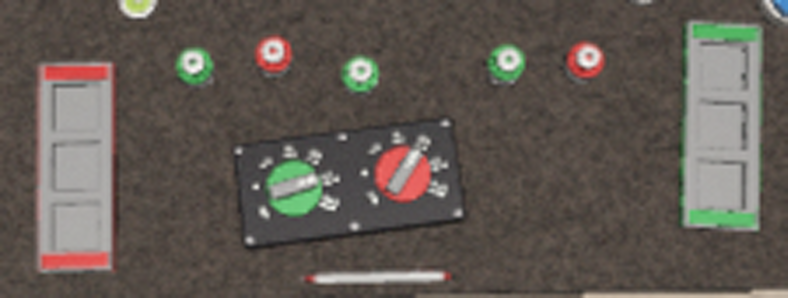

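```bash
cat >> h.py <<'E'
from scipy.spatial.transform import Rotation as Ro
def go(x,y,z,yaw=0.):
    o=ctrl.get_obs(); R=Ro.from_euler("xyz",o["eef_rot"]); T=Ro.from_euler("xyz",[np.pi,0,yaw])
    print("shift",(R.inv().apply(np.array([x,y,z])-o["ee_pos"])*1000).round(1),"turn",(R.inv()*T).as_rotvec().round(3))
E
python3 -c "
from h import *
go(0.42,0.0,0.36)
i=cams.camera_info('wrist');T=np.linalg.inv(i['world_to_cam']);R=Ro.from_euler('xyz',ctrl.get_obs()['eef_rot']).as_matrix()
print(i['fx'],R.T@(T[:3,3]-ctrl.get_obs()['ee_pos']),R.T@T[:3,:3])"
```

```text
shift [ 387.4 -387.6 -154.6] turn [-0.001  0.     0.397]
269.63177182701116 [ 7.67678299e-02  5.59660710e-05 -1.79814202e-01] [[-6.95985031e-05 -9.63806545e-01 -2.66602586e-01]
 [ 9.99999366e-01  2.32613924e-04 -1.10198962e-03]
 [ 1.12412028e-03 -2.66602494e-01  9.63805918e-01]]
```

Careful with the scale: shifts go in shares of 800 mm and turns go in shares of pi rad. That gives: -388 mm / 800 = -0.485, -155 mm / 800 = -0.1938, 0.397 rad / 3.1416 = 0.1264.

Request:
{"fn": "arm_command", "kwargs": {
  "plan": [
    [[0,0,-0.1938,0,0,0,-1],[0.485,-0.485,-0.1938,0,0,0.1264,-1],[0.485,-0.485,-0.1938,0,0,0.1264,-1],[0.485,-0.485,-0.1938,0,0,0.1264,-1],[0.485,-0.485,-0.1938,0,0,0.1264,-1],[0.485,-0.485,-0.1938,0,0,0.1264,-1],[0.485,-0.485,-0.1938,0,0,0.1264,-1],[0.485,-0.485,-0.1938,0,0,0.1264,-1],[0.485,-0.485,-0.1938,0,0,0.1264,-1],[0.485,-0.485,-0.1938,0,0,0.1264,-1],[0.485,-0.485,-0.1938,0,0,0.1264,-1],[0.485,-0.485,-0.1938,0,0,0.1264,-1]]
  ]
}}

```text
time_s: 1.3
ee_pos: [0.4172, -0.0056, 0.3591]
eef_rot: [3.142, -0.0, -0.0]
force: [-0.1, -0.9, 0.3]
grip_width: 0.0938
grip_force: 0.0
```

Request:
{"fn": "arm_command", "kwargs": {
  "plan": [
    [[0,0,0,0,0,0,-1],[0,0,0,0,0,0,-1]]
  ]
}}

```text
time_s: 1.5
ee_pos: [0.4171, -0.007, 0.3584]
eef_rot: [3.142, 0.001, 0.002]
force: [-0.3, -0.1, -0.3]
grip_width: 0.0939
grip_force: 0.0
```

Run:
```python
from m import *
i=cams.camera_info("wrist");im,d=cams.camera("wrist")
np.savez("w1",im=im,d=d,i=np.array(i,dtype=object))
[print(*x) for x in measure("wrist",im,i)]
cv2.imwrite("pics/w1.png",cv2.resize(im,(800,600),interpolation=cv2.INTER_CUBIC))
```

```text
g 358 398.5 120.0 55.4 [ 0.49   -0.2692  0.034 ]
g 259 431.0 73.0 17.1 [ 0.5685 -0.3138  0.034 ]
g 169 142.5 86.0 11.0 [0.5464 0.1869 0.034 ]
g 173 312.6 89.1 10.3 [ 0.542 -0.111  0.034]
g 156 232.9 93.5 10.0 [0.5344 0.0289 0.034 ]
g 396 199.5 154.0 14.2 [0.4278 0.0932 0.034 ]
g 196 406.9 170.5 15.1 [ 0.3975 -0.2987  0.034 ]
r 180 184.7 80.9 10.6 [0.5549 0.1126 0.034 ]
r 173 355.5 88.5 10.7 [ 0.5431 -0.186   0.034 ]
r 346 110.0 135.5 53.1 [0.4613 0.2557 0.034 ]
r 237 82.0 88.0 17.3 [0.5429 0.2934 0.034 ]
r 405 254.3 148.1 14.1 [ 0.4391 -0.009   0.034 ]
r 185 98.0 184.5 15.2 [0.3687 0.2918 0.034 ]
```

View pics/w1.png

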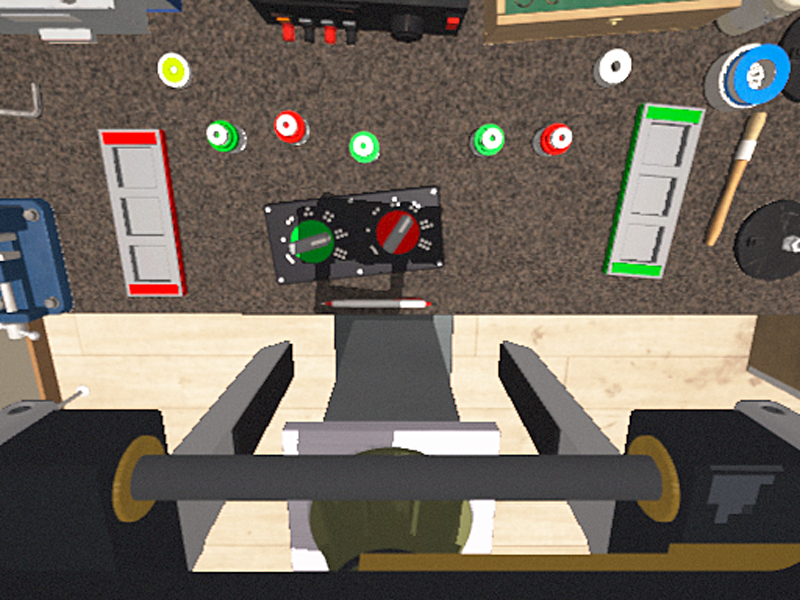

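The wrist view shows the same five adapters (top row), both trays and the dials at (313,242) and (398,232), all clear. Next I measure the trays.

Run:
```python
from m import *
w=np.load("w1.npz",allow_pickle=True)
for n,im,i in(("wrist",w["im"],w["i"].item()),("top",np.load("top0.npz")["im"],None)):
    hsv=cv2.cvtColor(im,cv2.COLOR_BGR2HSV);H,S,V=cv2.split(hsv)
    for c,m in(("g",(H>45)&(H<80)&(S>90)&(V>50)),("r",((H<8)|(H>172))&(S>110)&(V>70))):
        m=cv2.morphologyEx(m.astype(np.uint8),cv2.MORPH_OPEN,np.ones((3,3) if n=="top" else (5,5),np.uint8))
        k,l,st,ce=cv2.connectedComponentsWithStats(m)
        E=[]
        for j in range(1,k):
            p=ray(n,*ce[j],.014,i)
            if abs(p[1])>.24 and abs(p[1])<.4 and .3<p[0]<.62: E.append(p);print(n,c,st[j],p.round(4))
        if len(E)==2:
            a,b=E;d=a-b;print("centre",((a+b)/2).round(4),"len",np.linalg.norm(d).round(4),"yaw",np.degrees(np.arctan2(d[1],d[0])).round(1))
go(0.543,-0.186,.1)
```

```text
wrist g [414  68  34  11 270] [ 0.5714 -0.3252  0.014 ]
wrist g [392 168  31   9 211] [ 0.391  -0.3105  0.014 ]
centre [ 0.4812 -0.3179  0.014 ] len 0.1811 yaw -4.7
wrist r [ 66  85  34   7 238] [0.5448 0.3044 0.014 ]
wrist r [ 83 182  31   7 196] [0.3633 0.3038 0.014 ]
centre [0.4541 0.3041 0.014 ] len 0.1815 yaw 0.2
top g [363 162  18   5  66] [ 0.5753 -0.3258  0.014 ]
top g [362 215  18   5  66] [ 0.3945 -0.3111  0.014 ]
centre [ 0.4849 -0.3185  0.014 ] len 0.1814 yaw -4.6
top r [178 174  18   4  70] [0.5486 0.3033 0.014 ]
top r [177 228  18   4  58] [0.3672 0.3058 0.014 ]
centre [0.4579 0.3046 0.014 ] len 0.1815 yaw -0.8
shift [126.3 178.1 258.3] turn [0.    0.001 0.   ]
```

In the tool's units: 283 mm / 800 = 0.3538, 125 mm / 800 = 0.1563.

Request:
{"fn": "arm_command", "kwargs": {
  "plan": [
    [[0.1563,0.13,0.3538,0,0,0,-0.28],[0.1563,0.13,0.3538,0,0,0,-0.28],[0.1563,0.13,0.3538,0,0,0,-0.28],[0.1563,0.13,0.3538,0,0,0,-0.28],[0.1563,0.13,0.3538,0,0,0,-0.28],[0.1563,0.13,0.3538,0,0,0,-0.28],[0.1563,0.13,0.3538,0,0,0,-0.28],[0.1563,0.13,0.3538,0,0,0,-0.28],[0.1563,0.13,0.3538,0,0,0,-0.28],[0.1563,0.13,0.3538,0,0,0,-0.28]]
  ],
  "squeeze": 25
}}

```text
time_s: 2.55
ee_pos: [0.5422, -0.1121, 0.0777]
eef_rot: [3.141, -0.002, -0.001]
force: [0.1, 0.2, 0.9]
grip_width: 0.0599
grip_force: 0.0
```

```bash
cat > look.py <<'E'
from m import *
import sys
o=ctrl.get_obs();print(o["ee_pos"].round(4),o["eef_rot"].round(4),o["grip_width"].round(4))
i=cams.camera_info("wrist");im,d=cams.camera("wrist")
[print(*x) for x in measure("wrist",im,i,amin=60)]
if len(sys.argv)>1: cv2.imwrite(f"pics/{sys.argv[1]}.png",im)
E
python3 look.py w2
```

```text
Traceback (most recent call last):
  File "look.py", line 3, in <module>
    o=ctrl.get_obs();print(o["ee_pos"].round(4),o["eef_rot"].round(4),o["grip_width"].round(4))
                                                                      ^^^^^^^^^^^^^^^^^^^^^
AttributeError: 'float' object has no attribute 'round'
```

```bash
sed -i 's/o\["grip_width"\].round(4)/o["grip_width"]/' look.py; python3 look.py w2
```

```text
[ 0.5422 -0.1121  0.0777] [ 3.141e+00 -2.300e-03 -8.000e-04] 0.05992181333370552
g 906 430.3 209.2 54.6 [ 0.5417 -0.2673  0.034 ]
g 829 481.8 173.5 29.9 [ 0.5735 -0.3053  0.034 ]
g 574 251.5 208.7 19.2 [ 0.5423 -0.1109  0.034 ]
g 747 93.1 217.5 21.2 [0.5342 0.029  0.034 ]
r 531 0.6 194.5 18.5 [0.5554 0.1055 0.034 ]
r 643 337.5 207.0 20.1 [ 0.5438 -0.186   0.034 ]
```

View pics/w2.png

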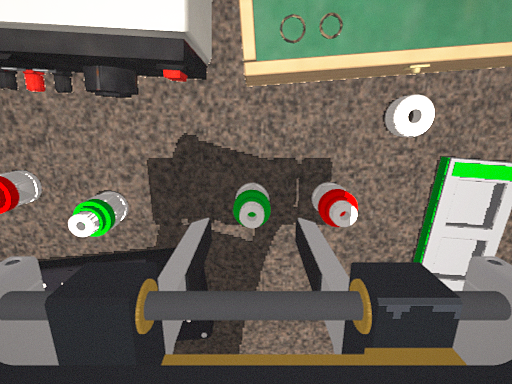

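Adapter G3 (251,209) sits between the open fingers, with R2 (337,207) outside them. I go down and grip.

In the tool's units: 66 mm / 800 = 0.0825, 33 mm / 800 = 0.0413.

Request:
{"fn": "arm_command", "kwargs": {
  "plan": [
    [[0,-0.0013,0.0413,0,0,0,-0.28],[0,-0.0013,0.0825,0,0,0,-0.28],[0,-0.0013,0.0825,0,0,0,-0.28],[0,-0.0013,0.0825,0,0,0,0.6],[0,-0.0013,0.0825,0,0,0,0.6],[0,-0.0013,0.0825,0,0,0,0.6],[0,-0.0013,0.0825,0,0,0,0.6],[0,-0.0013,0.0825,0,0,0,0.6],[0,-0.0013,0.0825,0,0,0,0.6]]
  ],
  "squeeze": 25
}}

```text
time_s: 3.5
ee_pos: [0.5428, -0.1109, 0.0111]
eef_rot: [3.141, -0.002, -0.0]
force: [-1.6, 0.2, 7.9]
grip_width: 0.0336
grip_force: 25.0
```

In the tool's units: -60 mm / 800 = -0.075, -40 mm / 800 = -0.05.

Request:
{"fn": "arm_command", "kwargs": {
  "plan": [
    [[0,0,-0.0188,0,0,0,0.6],[0,0,-0.05,0,0,0,0.6],[0,0,-0.075,0,0,0,0.6],[0,0,-0.075,0,0,0,0.6],[0,0,-0.075,0,0,0,0.6]]
  ],
  "squeeze": 30
}}

```text
time_s: 4.0
ee_pos: [0.5421, -0.1107, 0.07]
eef_rot: [3.141, -0.001, -0.0]
force: [0.1, 0.1, -2.0]
grip_width: 0.0339
grip_force: 30.0
```

```bash
python3 look.py w3; python3 -c "
from h import *
a=np.radians(-4.65)
for s in(1,0,-1):print(s,[.482+.058*s*np.cos(a),-.318+.058*s*np.sin(a)])
go(.5398,-.3227,.08,a)"
```

```text
[ 0.5421 -0.1107  0.07  ] [ 3.1414e+00 -7.0000e-04 -3.0000e-04] 0.033860086575445904
g 1196 433.7 224.0 69.1 [ 0.5308 -0.2657  0.034 ]
g 740 485.9 174.0 26.1 [ 0.5745 -0.3005  0.034 ]
g 801 90.0 219.0 22.1 [0.5354 0.0285 0.034 ]
g 1150 252.8 242.8 26.5 [ 0.5132 -0.1106  0.034 ]
g 214 65.0 331.0 13.0 [0.4197 0.0714 0.034 ]
g 76 407.5 331.0 11.5 [ 0.4199 -0.2602  0.034 ]
g 396 431.0 339.0 20.2 [ 0.4104 -0.2846  0.034 ]
r 322 0.0 196.5 16.5 [0.5554 0.1004 0.034 ]
r 688 342.3 210.5 20.8 [ 0.5431 -0.1863  0.034 ]
1 [np.float64(0.5398090937050241), np.float64(-0.32270198734619204)]
0 [np.float64(0.482), np.float64(-0.318)]
-1 [np.float64(0.42419090629497597), np.float64(-0.31329801265380797)]
shift [ -1.8 212.1 -10.9] turn [-0.     0.001  0.081]
```

View pics/w3.png

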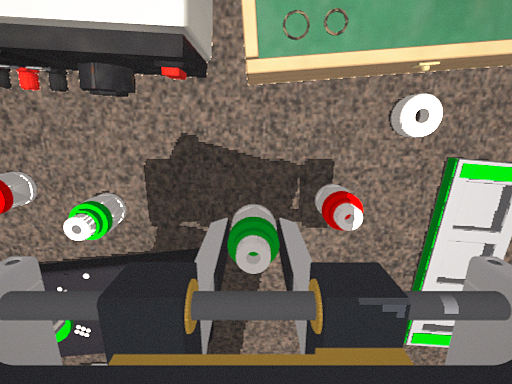

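In the tool's units: 212 mm / 800 = 0.265, 40 mm / 800 = 0.05, 0.081 rad / 3.1416 = 0.0258.

Request:
{"fn": "arm_command", "kwargs": {
  "plan": [
    [[0,0,-0.025,0,0,0,0.6],[-0.0025,0.05,-0.025,0,0,0.0064,0.6],[-0.0025,0.265,-0.025,0,0,0.0258,0.6],[-0.0025,0.265,-0.025,0,0,0.0258,0.6],[-0.0025,0.265,-0.025,0,0,0.0258,0.6],[-0.0025,0.265,-0.025,0,0,0.0258,0.6],[-0.0025,0.265,-0.025,0,0,0.0258,0.6],[-0.0025,0.265,-0.025,0,0,0.0258,0.6]]
  ]
}}

```text
time_s: 4.85
ee_pos: [0.5395, -0.3223, 0.0884]
eef_rot: [-3.14, 0.002, -0.082]
force: [-0.0, -0.0, -1.6]
grip_width: 0.034
grip_force: 30.0
```

```bash
cat > tray.py <<'E'
from m import *
import sys
# end strips of tray colour argv[1]; held adapter's collar
def run(c,pic=None):
    o=ctrl.get_obs();print(o["ee_pos"].round(4),o["eef_rot"].round(4))
    i=cams.camera_info("wrist");im,d=cams.camera("wrist")
    H,S,V=cv2.split(cv2.cvtColor(im,cv2.COLOR_BGR2HSV))
    m=((H>45)&(H<80)&(S>90)&(V>50)) if c=="g" else ((H<8)|(H>172))&(S>110)&(V>70)
    m=cv2.morphologyEx(m.astype(np.uint8),cv2.MORPH_OPEN,np.ones((9,9),np.uint8))
    k,l,st,ce=cv2.connectedComponentsWithStats(m)
    for j in range(1,k):
        r=cv2.minAreaRect(np.argwhere(l==j)[:,::-1].astype(np.float32))
        print(st[j],"rect z.014",ray("wrist",*r[0],.014,i).round(4),"collar-held",ray("wrist",*r[0],o["ee_pos"][2]+.022,i).round(4))
    if pic: cv2.imwrite(f"pics/{pic}.png",im)
if __name__=="__main__": run(*sys.argv[1:])
E
python3 tray.py g w4
```

```text
[ 0.5395 -0.3223  0.0884] [-3.1404e+00  1.9000e-03 -8.1800e-02]
[    0     0   250    75 11937] rect z.014 [ 0.69   -0.2259  0.014 ] collar-held [ 0.6621 -0.2651  0.1104]
[ 52  35  15  16 213] rect z.014 [ 0.6905 -0.1696  0.014 ] collar-held [ 0.6624 -0.2301  0.1104]
[ 16  40  18  18 286] rect z.014 [ 0.6884 -0.1389  0.014 ] collar-held [ 0.6611 -0.2111  0.1104]
[221 160  65  14 860] rect z.014 [ 0.5711 -0.3249  0.014 ] collar-held [ 0.5883 -0.3265  0.1104]
[ 227  217   52   33 1044] rect z.014 [ 0.5027 -0.3187  0.014 ] collar-held [ 0.5458 -0.3227  0.1104]
[226 320  55  10 549] rect z.014 [ 0.3906 -0.31    0.014 ] collar-held [ 0.4763 -0.3173  0.1104]
```

View pics/w4.png

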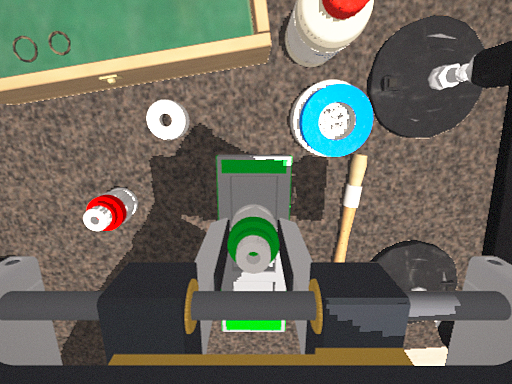

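In the tool's units: 73 mm / 800 = 0.0913, 72 mm / 800 = 0.09.

Request:
{"fn": "arm_command", "kwargs": {
  "plan": [
    [[0,0,0.0375,0,0,0,0.6],[0,0,0.0688,0,0,0,0.6],[0,0,0.08,0,0,0,0.6],[0,0,0.0863,0,0,0,0.6],[0,0,0.09,0,0,0,0.6],[0,0,0.0913,0,0,0,0.6],[0,0,0.0913,0,0,0,0.6]]
  ]
}}

```text
time_s: 5.6
ee_pos: [0.5403, -0.3229, 0.0175]
eef_rot: [3.141, -0.001, -0.081]
force: [0.6, -1.3, -1.1]
grip_width: 0.0338
grip_force: 30.0
```

In the tool's units: 2 mm / 800 = 0.0025, 1 mm / 800 = 0.0013.

Request:
{"fn": "arm_command", "kwargs": {
  "plan": [
    [[0,0,0.0013,0,0,0,0.6],[0,0,0.0025,0,0,0,0.6],[0,0,0.0025,0,0,0,0.6]]
  ]
}}

```text
time_s: 5.9
ee_pos: [0.5402, -0.3229, 0.0152]
eef_rot: [3.141, -0.001, -0.081]
force: [-1.1, 0.3, 2.3]
grip_width: 0.034
grip_force: 30.0
```

In the tool's units: -90 mm / 800 = -0.1125, -80 mm / 800 = -0.1.

Request:
{"fn": "arm_command", "kwargs": {
  "plan": [
    [[0,0,0,0,0,0,-0.28],[0,0,0,0,0,0,-0.28],[0,0,0,0,0,0,-0.28],[0,0,-0.05,0,0,0,-0.28],[0,0,-0.1,0,0,0,-0.28],[0,0,-0.1125,0,0,0,-0.28],[0,0,-0.1125,0,0,0,-0.28]]
  ]
}}

```text
time_s: 6.6
ee_pos: [0.5406, -0.3231, 0.1063]
eef_rot: [3.14, -0.003, -0.081]
force: [-0.1, -0.7, 0.4]
grip_width: 0.0599
grip_force: 0.0
```

```bash
cat > chk.py <<'E'
from m import *
import sys
# chk.py x y ... : height profile near given points by wrist depth; a tops list; then go target
o=ctrl.get_obs();print(o["ee_pos"].round(4),o["eef_rot"].round(3),round(o["grip_width"],4))
i=cams.camera_info("wrist");im,d=cams.camera("wrist");P=cloud("wrist",d,i)
for x in measure("wrist",im,i,amin=60):print(*x)
a=list(map(float,sys.argv[1:]))
for x,y in zip(a[::2],a[1::2]):
    m=(np.hypot(P[...,0]-x,P[...,1]-y)<.03)&(P[...,2]>.02)&(P[...,2]<.075)&(d>0); z=P[m]
    if len(z):
        t=z[z[:,2]>np.percentile(z[:,2],97)-.003];print("top",np.percentile(z[:,2],97).round(4),t[:,:2].mean(0).round(4),len(t))
E
python3 chk.py .54 -.323
python3 -c "
from h import *
go(.5343,.029,.078)"
```

```text
[ 0.5406 -0.3231  0.1063] [ 3.14e+00 -3.00e-03 -8.10e-02] 0.0599
g 727 253.0 164.5 30.5 [ 0.5748 -0.3261  0.034 ]
g 447 252.6 201.2 17.1 [ 0.5387 -0.3228  0.034 ]
r 565 114.3 206.5 18.7 [ 0.5444 -0.1867  0.034 ]
top 0.0571 [ 0.5396 -0.3234] 332
shift [ -34.1 -350.1   26.4] turn [ 0.    -0.    -0.081]
```

In the tool's units: -350 mm / 800 = -0.4375, -34 mm / 800 = -0.0425, -0.081 rad / 3.1416 = -0.0258.

Request:
{"fn": "arm_command", "kwargs": {
  "plan": [
    [[-0.0425,-0.4375,0,0,0,-0.0258,-0.28],[-0.0425,-0.4375,0,0,0,-0.0258,-0.28],[-0.0425,-0.4375,0,0,0,-0.0258,-0.28],[-0.0425,-0.4375,0,0,0,-0.0258,-0.28],[-0.0425,-0.4375,0,0,0,-0.0258,-0.28],[-0.0425,-0.4375,0,0,0,-0.0258,-0.28],[-0.0425,-0.4375,0,0,0,-0.0258,-0.28],[-0.0425,-0.4375,0.035,0,0,-0.0258,-0.28],[-0.0425,-0.4375,0.035,0,0,-0.0258,-0.28],[-0.0425,-0.4375,0.035,0,0,-0.0258,-0.28]]
  ]
}}

```text
time_s: 7.65
ee_pos: [0.5338, 0.0284, 0.0758]
eef_rot: [3.142, 0.003, -0.001]
force: [0.3, 0.0, 0.3]
grip_width: 0.0601
grip_force: 0.0
```

```bash
python3 chk.py .5343 .029
```

```text
[0.5338 0.0284 0.0758] [ 3.142e+00  3.000e-03 -1.000e-03] 0.0601
g 823 68.0 195.5 22.7 [0.5463 0.1867 0.034 ]
g 583 252.3 208.9 19.3 [0.5342 0.0289 0.034 ]
r 671 154.8 184.7 20.6 [0.5559 0.1114 0.034 ]
r 774 11.5 217.0 39.7 [0.5267 0.2399 0.034 ]
r 866 498.9 198.5 21.3 [ 0.5435 -0.1824  0.034 ]
r 461 289.5 289.0 22.5 [ 0.454  -0.0062  0.034 ]
r 60 297.0 352.5 15.0 [ 0.379  -0.0165  0.034 ]
top 0.053 [0.5343 0.0285] 397
```

Request:
{"fn": "arm_command", "kwargs": {
  "plan": [
    [[0,0,0.0413,0,0,0,-0.28],[0,0,0.08,0,0,0,-0.28],[0,0,0.08,0,0,0,-0.28],[0,0,0.08,0,0,0,0.6],[0,0,0.08,0,0,0,0.6],[0,0,0.08,0,0,0,0.6],[0,0,0.08,0,0,0,0.6],[0,0,0.08,0,0,0,0.6],[0,0,0.025,0,0,0,0.6],[0,0,-0.025,0,0,0,0.6],[0,0,-0.0375,0,0,0,0.6],[0,0,-0.0375,0,0,0,0.6]]
  ],
  "squeeze": 30
}}

```text
time_s: 8.9
ee_pos: [0.5351, 0.0289, 0.1082]
eef_rot: [3.142, -0.003, -0.0]
force: [-0.0, -0.2, -2.6]
grip_width: 0.0336
grip_force: 30.0
```

```bash
python3 -c "
from h import *
go(.4815,-.318,.09,-.081)"
```

```text
shift [-53.7 346.9  18. ] turn [-0.    -0.003  0.081]
```

In the tool's units: 347 mm / 800 = 0.4338, 70 mm / 800 = 0.0875, 0.081 rad / 3.1416 = 0.0258.

Request:
{"fn": "arm_command", "kwargs": {
  "plan": [
    [[-0.0675,0.4338,0,0,0,0.0258,0.6],[-0.0675,0.4338,0,0,0,0.0258,0.6],[-0.0675,0.4338,0,0,0,0.0258,0.6],[-0.0675,0.4338,0,0,0,0.0258,0.6],[-0.0675,0.4338,0,0,0,0.0258,0.6],[-0.0675,0.4338,0,0,0,0.0258,0.6],[-0.0675,0.4338,0,0,0,0.0258,0.6],[-0.0675,0.4338,0.0125,0,0,0.0258,0.6],[-0.0675,0.4338,0.0375,0,0,0.0258,0.6],[-0.0675,0.4338,0.0625,0,0,0.0258,0.6],[-0.0675,0.4338,0.0875,0,0,0.0258,0.6],[-0.0675,0.4338,0.0875,0,0,0.0258,0.6]]
  ]
}}

```text
time_s: 10.1
ee_pos: [0.4786, -0.3163, 0.0325]
eef_rot: [-3.138, 0.006, -0.081]
force: [0.7, 0.5, -1.4]
grip_width: 0.034
grip_force: 30.0
```

Request:
{"fn": "arm_command", "kwargs": {
  "plan": [
    [[0,0,0,0,0,0,0.6],[0,0,0,0,0,0,0.6]]
  ]
}}

```text
time_s: 10.3
ee_pos: [0.4808, -0.3181, 0.0373]
eef_rot: [3.141, -0.001, -0.081]
force: [0.4, 0.0, -0.5]
grip_width: 0.0337
grip_force: 30.0
```

```bash
python3 -c "
from h import *
go(.4815,-.318,.0158,-.081)"
```

```text
shift [ 0.7 -0.2 21.5] turn [ 0.    -0.001  0.   ]
```

In the tool's units: 22 mm / 800 = 0.0275, 21 mm / 800 = 0.0263.

Request:
{"fn": "arm_command", "kwargs": {
  "plan": [
    [[0.0006,0,0.01,0,0,0,0.6],[0.0006,0,0.0188,0,0,0,0.6],[0.0006,0,0.0238,0,0,0,0.6],[0.0006,0,0.0263,0,0,0,0.6],[0.0006,0,0.0275,0,0,0,0.6],[0.0006,0,0.0275,0,0,0,0.6]]
  ]
}}

```text
time_s: 10.9
ee_pos: [0.4814, -0.3181, 0.0173]
eef_rot: [3.141, -0.001, -0.081]
force: [-11.0, 10.0, 32.5]
grip_width: 0.0343
grip_force: 30.1
```

In the tool's units: -1.5 mm / 800 = -0.0019.

Request:
{"fn": "arm_command", "kwargs": {
  "plan": [
    [[0,0,-0.0019,0,0,0,0.6],[0,0,-0.0019,0,0,0,0.6]]
  ]
}}

```text
time_s: 11.1
ee_pos: [0.4813, -0.3182, 0.0174]
eef_rot: [3.141, -0.001, -0.081]
force: [-3.6, 4.4, 14.2]
grip_width: 0.0338
grip_force: 30.0
```

In the tool's units: -90 mm / 800 = -0.1125, -80 mm / 800 = -0.1.

Request:
{"fn": "arm_command", "kwargs": {
  "plan": [
    [[0,0,0,0,0,0,-0.28],[0,0,0,0,0,0,-0.28],[0,0,0,0,0,0,-0.28],[0,0,-0.05,0,0,0,-0.28],[0,0,-0.1,0,0,0,-0.28],[0,0,-0.1125,0,0,0,-0.28],[0,0,-0.1125,0,0,0,-0.28]]
  ]
}}

```text
time_s: 11.8
ee_pos: [0.4815, -0.3186, 0.1075]
eef_rot: [3.14, -0.002, -0.081]
force: [0.2, -0.7, -0.3]
grip_width: 0.0602
grip_force: 0.0
```

```bash
python3 chk.py .4815 -.318 .54 -.323
python3 -c "
from h import *
go(.5463,.187,.1)"
```

```text
[ 0.4815 -0.3186  0.1075] [ 3.14e+00 -2.00e-03 -8.10e-02] 0.0602
g 855 252.1 101.1 32.2 [ 0.5724 -0.3253  0.034 ]
g 529 251.4 138.9 18.4 [ 0.5394 -0.322   0.034 ]
g 457 252.5 201.8 17.1 [ 0.4786 -0.318   0.034 ]
g 550 252.0 268.0 27.1 [ 0.4056 -0.3115  0.034 ]
r 632 106.3 145.9 20.4 [ 0.544  -0.1868  0.034 ]
top 0.057 [ 0.4797 -0.3185] 322
top 0.0571 [ 0.5395 -0.3233] 386
shift [  24.3 -508.8    5.8] turn [ 0.    -0.    -0.081]
```

In the tool's units: -509 mm / 800 = -0.6363, 30 mm / 800 = 0.0375, -0.081 rad / 3.1416 = -0.0258.

Request:
{"fn": "arm_command", "kwargs": {
  "plan": [
    [[0.03,-0.6363,0,0,0,-0.0258,-0.28],[0.03,-0.6363,0,0,0,-0.0258,-0.28],[0.03,-0.6363,0,0,0,-0.0258,-0.28],[0.03,-0.6363,0,0,0,-0.0258,-0.28],[0.03,-0.6363,0,0,0,-0.0258,-0.28],[0.03,-0.6363,0,0,0,-0.0258,-0.28],[0.03,-0.6363,0,0,0,-0.0258,-0.28],[0.03,-0.6363,0,0,0,-0.0258,-0.28],[0.03,-0.6363,0,0,0,-0.0258,-0.28],[0.03,-0.6363,0,0,0,-0.0258,-0.28],[0.03,-0.6363,0.0375,0,0,-0.0258,-0.28],[0.03,-0.6363,0.0375,0,0,-0.0258,-0.28]]
  ]
}}

```text
time_s: 13.05
ee_pos: [0.5434, 0.1881, 0.071]
eef_rot: [3.139, 0.008, 0.002]
force: [-1.4, -0.7, -0.2]
grip_width: 0.0604
grip_force: 0.0
```

Request:
{"fn": "arm_command", "kwargs": {
  "plan": [
    [[0,0,0,0,0,0,-0.28],[0,0,0,0,0,0,-0.28]]
  ]
}}

```text
time_s: 13.25
ee_pos: [0.5464, 0.1861, 0.0767]
eef_rot: [3.142, -0.0, -0.002]
force: [-0.1, -0.6, -0.0]
grip_width: 0.06
grip_force: 0.0
```

```bash
python3 chk.py .5463 .187
```

```text
[0.5464 0.1861 0.0767] [ 3.142e+00 -0.000e+00 -2.000e-03] 0.06
g 578 251.6 210.1 19.3 [0.5454 0.1872 0.034 ]
r 655 339.6 199.0 20.3 [0.5554 0.1113 0.034 ]
r 286 170.0 222.5 31.6 [0.5339 0.2594 0.034 ]
r 857 128.0 204.0 33.5 [0.5512 0.2944 0.034 ]
r 110 182.5 339.0 14.0 [0.408  0.2574 0.034 ]
top 0.053 [0.5454 0.1868] 402
```

In the tool's units: 65 mm / 800 = 0.0813, 33 mm / 800 = 0.0413.

Request:
{"fn": "arm_command", "kwargs": {
  "plan": [
    [[-0.0013,-0.0013,0.0413,0,0,0,-0.28],[-0.0013,-0.0013,0.0813,0,0,0,-0.28],[-0.0013,-0.0013,0.0813,0,0,0,-0.28],[-0.0013,-0.0013,0.0813,0,0,0,0.6],[-0.0013,-0.0013,0.0813,0,0,0,0.6],[-0.0013,-0.0013,0.0813,0,0,0,0.6],[-0.0013,-0.0013,0.0813,0,0,0,0.6],[-0.0013,-0.0013,0.0813,0,0,0,0.6],[-0.0013,-0.0013,0.025,0,0,0,0.6],[-0.0013,-0.0013,-0.025,0,0,0,0.6],[-0.0013,-0.0013,-0.0375,0,0,0,0.6],[-0.0013,-0.0013,-0.0375,0,0,0,0.6]]
  ]
}}

```text
time_s: 14.5
ee_pos: [0.5457, 0.1884, 0.1078]
eef_rot: [-3.141, -0.003, -0.0]
force: [-0.3, -0.7, -1.7]
grip_width: 0.0337
grip_force: 30.0
```

```bash
python3 -c "
from h import *
go(.424,-.3133,.108,-.081)"
```

```text
shift [-121.7  501.7   -1. ] turn [-0.001 -0.003  0.081]
```

In the tool's units: 502 mm / 800 = 0.6275, -122 mm / 800 = -0.1525, 0.081 rad / 3.1416 = 0.0258.

Request:
{"fn": "arm_command", "kwargs": {
  "plan": [
    [[-0.1525,0.6275,0,0,0,0.0258,0.6],[-0.1525,0.6275,0,0,0,0.0258,0.6],[-0.1525,0.6275,0,0,0,0.0258,0.6],[-0.1525,0.6275,0,0,0,0.0258,0.6],[-0.1525,0.6275,0,0,0,0.0258,0.6],[-0.1525,0.6275,0,0,0,0.0258,0.6],[-0.1525,0.6275,0,0,0,0.0258,0.6],[-0.1525,0.6275,0,0,0,0.0258,0.6],[-0.1525,0.6275,0,0,0,0.0258,0.6],[-0.1525,0.6275,0,0,0,0.0258,0.6],[-0.1525,0.6275,0,0,0,0.0258,0.6],[-0.1525,0.6275,0,0,0,0.0258,0.6]]
  ]
}}

```text
time_s: 15.7
ee_pos: [0.4217, -0.3149, 0.1044]
eef_rot: [-3.14, 0.002, -0.084]
force: [-0.6, 0.6, -2.3]
grip_width: 0.0336
grip_force: 30.0
```

In the tool's units: 72 mm / 800 = 0.09, 60 mm / 800 = 0.075.

Request:
{"fn": "arm_command", "kwargs": {
  "plan": [
    [[0,0,0.0375,0,0,0,0.6],[0,0,0.075,0,0,0,0.6],[0,0,0.09,0,0,0,0.6],[0,0,0.09,0,0,0,0.6],[0,0,0.09,0,0,0,0.6]]
  ]
}}

```text
time_s: 16.2
ee_pos: [0.4236, -0.3134, 0.035]
eef_rot: [3.141, -0.0, -0.08]
force: [0.3, -0.4, -1.5]
grip_width: 0.0339
grip_force: 30.0
```

Down to z ≈ 0.0165.

In the tool's units: 18.5 mm / 800 = 0.0231, 18 mm / 800 = 0.0225.

Request:
{"fn": "arm_command", "kwargs": {
  "plan": [
    [[0.0006,0,0.01,0,0,0,0.6],[0.0006,0,0.0175,0,0,0,0.6],[0.0006,0,0.0213,0,0,0,0.6],[0.0006,0,0.0225,0,0,0,0.6],[0.0006,0,0.0231,0,0,0,0.6],[0.0006,0,0.0231,0,0,0,0.6]]
  ]
}}

```text
time_s: 16.8
ee_pos: [0.4235, -0.3137, 0.0166]
eef_rot: [-3.141, 0.0, -0.081]
force: [-5.7, 5.1, 10.7]
grip_width: 0.0338
grip_force: 30.0
```

In the tool's units: -90 mm / 800 = -0.1125, -80 mm / 800 = -0.1.

Request:
{"fn": "arm_command", "kwargs": {
  "plan": [
    [[0,0,0,0,0,0,-0.28],[0,0,0,0,0,0,-0.28],[0,0,0,0,0,0,-0.28],[0,0,-0.05,0,0,0,-0.28],[0,0,-0.1,0,0,0,-0.28],[0,0,-0.1125,0,0,0,-0.28],[0,0,-0.1125,0,0,0,-0.28]]
  ]
}}

```text
time_s: 17.5
ee_pos: [0.4241, -0.3143, 0.1071]
eef_rot: [3.14, -0.002, -0.081]
force: [-0.6, 0.9, -0.4]
grip_width: 0.0599
grip_force: 0.0
```

```bash
python3 chk.py .424 -.3133 .4815 -.318 .54 -.323
python3 -c "
from h import *
go(.5435,-.1862,.078)"
```

```text
[ 0.4241 -0.3143  0.1071] [ 3.14e+00 -2.00e-03 -8.10e-02] 0.0599
g 1062 251.9 35.5 34.7 [ 0.5671 -0.3252  0.034 ]
g 641 251.6 69.7 21.0 [ 0.5407 -0.3228  0.034 ]
g 521 252.0 141.9 18.3 [ 0.4793 -0.318   0.034 ]
g 1075 251.5 214.9 30.4 [ 0.4078 -0.3117  0.034 ]
r 772 97.3 79.2 23.0 [ 0.544 -0.188  0.034]
top 0.0571 [ 0.4229 -0.3143] 325
top 0.057 [ 0.4795 -0.3185] 379
top 0.0571 [ 0.5393 -0.3232] 469
shift [ 109.2 -136.9   27.4] turn [ 0.    -0.    -0.081]
```

In the tool's units: -137 mm / 800 = -0.1713, 109 mm / 800 = 0.1363, -0.081 rad / 3.1416 = -0.0258.

Request:
{"fn": "arm_command", "kwargs": {
  "plan": [
    [[0.1363,-0.1713,0,0,0,-0.0258,-0.28],[0.1363,-0.1713,0,0,0,-0.0258,-0.28],[0.1363,-0.1713,0,0,0,-0.0258,-0.28],[0.1363,-0.1713,0,0,0,-0.0258,-0.28],[0.1363,-0.1713,0.0363,0,0,-0.0258,-0.28],[0.1363,-0.1713,0.0363,0,0,-0.0258,-0.28],[0.1363,-0.1713,0.0363,0,0,-0.0258,-0.28]]
  ]
}}

```text
time_s: 18.25
ee_pos: [0.5424, -0.1861, 0.0755]
eef_rot: [-3.14, 0.003, -0.001]
force: [-0.2, -0.1, 0.0]
grip_width: 0.0603
grip_force: 0.0
```

```bash
python3 chk.py .5435 -.1862
```

```text
[ 0.5424 -0.1861  0.0755] [-3.14e+00  3.00e-03 -1.00e-03] 0.0603
g 648 356.5 215.0 58.9 [ 0.5372 -0.2763  0.034 ]
g 954 407.5 172.0 34.7 [ 0.5754 -0.3148  0.034 ]
g 776 412.0 211.5 21.5 [ 0.5405 -0.3241  0.034 ]
g 104 395.5 261.5 11.5 [ 0.4919 -0.3166  0.034 ]
r 600 253.1 208.7 19.4 [ 0.543  -0.1861  0.034 ]
top 0.053 [ 0.543  -0.1866] 403
```

In the tool's units: 65 mm / 800 = 0.0813, 33 mm / 800 = 0.0413.

Request:
{"fn": "arm_command", "kwargs": {
  "plan": [
    [[0.0006,0,0.0413,0,0,0,-0.28],[0.0006,0,0.0813,0,0,0,-0.28],[0.0006,0,0.0813,0,0,0,-0.28],[0.0006,0,0.0813,0,0,0,0.6],[0.0006,0,0.0813,0,0,0,0.6],[0.0006,0,0.0813,0,0,0,0.6],[0.0006,0,0.0813,0,0,0,0.6],[0.0006,0,0.0813,0,0,0,0.6],[0.0006,0,0.025,0,0,0,0.6],[0.0006,0,-0.025,0,0,0,0.6],[0.0006,0,-0.0375,0,0,0,0.6],[0.0006,0,-0.0375,0,0,0,0.6]]
  ]
}}

```text
time_s: 19.5
ee_pos: [0.5444, -0.1863, 0.1083]
eef_rot: [3.14, -0.003, -0.0]
force: [-0.5, 0.9, -2.2]
grip_width: 0.034
grip_force: 30.0
```

```bash
python3 -c "
from h import *
go(.4125,.0,.13);go(.512,.304,.108)"
```

```text
shift [-131.9 -186.3  -22.3] turn [ 0.001 -0.003 -0.   ]
shift [-3.250e+01 -4.903e+02 -4.000e-01] turn [ 0.001 -0.003 -0.   ]
```

In the tool's units: -490 mm / 800 = -0.6125, -32 mm / 800 = -0.04.

Request:
{"fn": "arm_command", "kwargs": {
  "plan": [
    [[-0.04,-0.6125,0,0,0,0,0.6],[-0.04,-0.6125,0,0,0,0,0.6],[-0.04,-0.6125,0,0,0,0,0.6],[-0.04,-0.6125,0,0,0,0,0.6],[-0.04,-0.6125,0,0,0,0,0.6],[-0.04,-0.6125,0,0,0,0,0.6],[-0.04,-0.6125,0,0,0,0,0.6],[-0.04,-0.6125,0,0,0,0,0.6],[-0.04,-0.6125,0,0,0,0,0.6],[-0.04,-0.6125,0,0,0,0,0.6],[-0.04,-0.6125,0,0,0,0,0.6],[-0.04,-0.6125,0.025,0,0,0,0.6]]
  ]
}}

```text
time_s: 20.7
ee_pos: [0.5119, 0.305, 0.0865]
eef_rot: [-3.141, -0.001, 0.002]
force: [1.1, -0.2, -1.0]
grip_width: 0.0338
grip_force: 30.0
```

Request:
{"fn": "arm_command", "kwargs": {
  "plan": [
    [[0,0,0,0,0,0,0.6],[0,0,0,0,0,0,0.6]]
  ]
}}

```text
time_s: 20.9
ee_pos: [0.5115, 0.3032, 0.0857]
eef_rot: [3.14, 0.002, -0.001]
force: [0.1, -1.2, -0.8]
grip_width: 0.0335
grip_force: 30.0
```

```bash
python3 tray.py r w5
```

```text
[0.5115 0.3032 0.0857] [ 3.1404e+00  2.1000e-03 -7.0000e-04]
[483  24  23  24 467] rect z.014 [0.6539 0.1022 0.014 ] collar-held [0.6296 0.177  0.1077]
[452 138  33  38 787] rect z.014 [0.5556 0.1041 0.014 ] collar-held [0.568  0.1782 0.1077]
[220 159  66  14 923] rect z.014 [0.5447 0.3035 0.014 ] collar-held [0.5611 0.3033 0.1077]
[ 228  217   51   34 1032] rect z.014 [0.4755 0.3033 0.014 ] collar-held [0.5177 0.3032 0.1077]
[226 321  55  10 550] rect z.014 [0.3631 0.3032 0.014 ] collar-held [0.4473 0.3031 0.1077]
```

In the tool's units: 50 mm / 800 = 0.0625, 30 mm / 800 = 0.0375.

Request:
{"fn": "arm_command", "kwargs": {
  "plan": [
    [[0.0006,0,0.0375,0,0,0,0.6],[0.0006,0,0.0625,0,0,0,0.6],[0.0006,0,0.0625,0,0,0,0.6],[0.0006,0,0.0625,0,0,0,0.6]]
  ]
}}

```text
time_s: 21.35
ee_pos: [0.5129, 0.3038, 0.0377]
eef_rot: [-3.141, -0.001, -0.001]
force: [0.2, -0.6, -0.4]
grip_width: 0.0334
grip_force: 30.0
```

In the tool's units: 21 mm / 800 = 0.0263, 19.5 mm / 800 = 0.0244.

Request:
{"fn": "arm_command", "kwargs": {
  "plan": [
    [[-0.0006,0,0.0125,0,0,0,0.6],[-0.0006,0,0.02,0,0,0,0.6],[-0.0006,0,0.0244,0,0,0,0.6],[-0.0006,0,0.0263,0,0,0,0.6],[-0.0006,0,0.0263,0,0,0,0.6]]
  ]
}}

```text
time_s: 21.85
ee_pos: [0.5121, 0.304, 0.0168]
eef_rot: [-3.141, -0.0, -0.0]
force: [-5.1, -2.7, 10.2]
grip_width: 0.0335
grip_force: 30.0
```

In the tool's units: -90 mm / 800 = -0.1125, -80 mm / 800 = -0.1.

Request:
{"fn": "arm_command", "kwargs": {
  "plan": [
    [[0,0,0,0,0,0,-0.28],[0,0,0,0,0,0,-0.28],[0,0,0,0,0,0,-0.28],[0,0,-0.05,0,0,0,-0.28],[0,0,-0.1,0,0,0,-0.28],[0,0,-0.1125,0,0,0,-0.28],[0,0,-0.1125,0,0,0,-0.28]]
  ]
}}

```text
time_s: 22.55
ee_pos: [0.5125, 0.3043, 0.1072]
eef_rot: [-3.14, -0.003, -0.0]
force: [0.1, -0.2, -0.6]
grip_width: 0.0605
grip_force: 0.0
```

```bash
python3 chk.py .512 .3034
python3 -c "
from h import *
go(.5554,.1115,.077)"
```

```text
[0.5125 0.3043 0.1072] [-3.14e+00 -3.00e-03 -0.00e+00] 0.0605
g 672 446.0 262.5 22.3 [0.4433 0.1024 0.034 ]
r 732 457.7 154.4 21.5 [0.5563 0.1128 0.034 ]
r 90 288.0 194.5 41.5 [0.5172 0.2702 0.034 ]
r 785 253.6 160.8 30.7 [0.5503 0.3038 0.034 ]
r 452 253.4 202.1 17.1 [0.5094 0.3039 0.034 ]
top 0.0569 [0.5104 0.3035] 328
shift [ 43.6 192.4  28.4] turn [-0. -0. -0.]
```

In the tool's units: 192 mm / 800 = 0.24, 44 mm / 800 = 0.055.

Request:
{"fn": "arm_command", "kwargs": {
  "plan": [
    [[0.055,0.24,0,0,0,0,-0.28],[0.055,0.24,0,0,0,0,-0.28],[0.055,0.24,0,0,0,0,-0.28],[0.055,0.24,0,0,0,0,-0.28],[0.055,0.24,0,0,0,0,-0.28],[0.055,0.24,0.0363,0,0,0,-0.28],[0.055,0.24,0.0363,0,0,0,-0.28],[0.055,0.24,0.0363,0,0,0,-0.28]]
  ]
}}

```text
time_s: 23.4
ee_pos: [0.5551, 0.1124, 0.0758]
eef_rot: [3.141, 0.003, 0.0]
force: [0.0, 0.1, 0.1]
grip_width: 0.06
grip_force: 0.0
```

```bash
python3 chk.py .5554 .1115
```

```text
[0.5551 0.1124 0.0758] [3.141e+00 3.000e-03 0.000e+00] 0.06
g 220 265.3 327.1 20.0 [0.4317 0.1001 0.034 ]
r 599 253.8 209.1 19.5 [0.5553 0.1116 0.034 ]
r 492 95.5 231.0 31.2 [0.5346 0.2523 0.034 ]
r 883 50.5 212.5 33.9 [0.552  0.2888 0.034 ]
r 827 40.5 256.5 22.0 [0.5093 0.3066 0.034 ]
top 0.053 [0.5551 0.1112] 405
```

In the tool's units: 65 mm / 800 = 0.0813, 33 mm / 800 = 0.0413.

Request:
{"fn": "arm_command", "kwargs": {
  "plan": [
    [[0,0.0013,0.0413,0,0,0,-0.28],[0,0.0013,0.0813,0,0,0,-0.28],[0,0.0013,0.0813,0,0,0,-0.28],[0,0.0013,0.0813,0,0,0,0.6],[0,0.0013,0.0813,0,0,0,0.6],[0,0.0013,0.0813,0,0,0,0.6],[0,0.0013,0.0813,0,0,0,0.6],[0,0.0013,0.0813,0,0,0,0.6],[0,0.0013,0.025,0,0,0,0.6],[0,0.0013,-0.025,0,0,0,0.6],[0,0.0013,-0.0375,0,0,0,0.6],[0,0.0013,-0.0375,0,0,0,0.6]]
  ]
}}

```text
time_s: 24.65
ee_pos: [0.5565, 0.111, 0.1083]
eef_rot: [-3.141, -0.003, -0.0]
force: [-1.1, -0.3, -3.2]
grip_width: 0.0338
grip_force: 30.0
```

```bash
python3 -c "
from h import *
go(.454,.304,.108)"
```

```text
shift [-102.5 -193.     0. ] turn [-0.    -0.003 -0.   ]
```

In the tool's units: -193 mm / 800 = -0.2413, -102 mm / 800 = -0.1275.

Request:
{"fn": "arm_command", "kwargs": {
  "plan": [
    [[-0.1275,-0.2413,0,0,0,0,0.6],[-0.1275,-0.2413,0,0,0,0,0.6],[-0.1275,-0.2413,0,0,0,0,0.6],[-0.1275,-0.2413,0,0,0,0,0.6],[-0.1275,-0.2413,0,0,0,0,0.6],[-0.1275,-0.2413,0,0,0,0,0.6],[-0.1275,-0.2413,0.0375,0,0,0,0.6],[-0.1275,-0.2413,0.075,0,0,0,0.6],[-0.1275,-0.2413,0.0875,0,0,0,0.6],[-0.1275,-0.2413,0.0875,0,0,0,0.6],[-0.1275,-0.2413,0.0875,0,0,0,0.6]]
  ]
}}

```text
time_s: 25.75
ee_pos: [0.4545, 0.3037, 0.0374]
eef_rot: [-3.141, -0.0, -0.001]
force: [0.8, 0.8, -2.3]
grip_width: 0.034
grip_force: 30.0
```

In the tool's units: 21 mm / 800 = 0.0263, 19.5 mm / 800 = 0.0244.

Request:
{"fn": "arm_command", "kwargs": {
  "plan": [
    [[0,0,0.0125,0,0,0,0.6],[0,0,0.02,0,0,0,0.6],[0,0,0.0244,0,0,0,0.6],[0,0,0.0263,0,0,0,0.6],[0,0,0.0263,0,0,0,0.6]]
  ]
}}

```text
time_s: 26.25
ee_pos: [0.4541, 0.304, 0.0168]
eef_rot: [-3.142, -0.001, -0.0]
force: [-4.7, -4.4, 12.2]
grip_width: 0.0334
grip_force: 30.0
```

In the tool's units: -90 mm / 800 = -0.1125, -80 mm / 800 = -0.1.

Request:
{"fn": "arm_command", "kwargs": {
  "plan": [
    [[0,0,0,0,0,0,-0.28],[0,0,0,0,0,0,-0.28],[0,0,0,0,0,0,-0.28],[0,0,-0.05,0,0,0,-0.28],[0,0,-0.1,0,0,0,-0.28],[0,0,-0.1125,0,0,0,-0.28],[0,0,-0.1125,0,0,0,-0.28]]
  ]
}}

```text
time_s: 26.95
ee_pos: [0.4545, 0.3043, 0.107]
eef_rot: [-3.14, -0.003, -0.0]
force: [0.2, 0.7, -0.4]
grip_width: 0.0602
grip_force: 0.0
```

```bash
python3 chk.py .512 .3034 .454 .304
python3 -c "
from h import *
go(.36,.045,.2)"
```

```text
[0.4545 0.3043 0.107 ] [-3.14e+00 -3.00e-03 -0.00e+00] 0.0602
g 1034 456.8 221.7 27.8 [0.431  0.1004 0.034 ]
r 892 253.6 102.5 32.1 [0.5445 0.3039 0.034 ]
r 552 253.6 141.5 18.5 [0.5102 0.3038 0.034 ]
r 151 288.0 205.0 71.0 [0.4485 0.2699 0.034 ]
r 443 253.5 202.0 17.1 [0.4515 0.3039 0.034 ]
r 540 254.5 270.5 26.9 [0.3757 0.3029 0.034 ]
top 0.0571 [0.5103 0.3034] 384
top 0.057 [0.4525 0.3034] 329
shift [-93.8 258.9 -94.6] turn [-0. -0. -0.]
```

In the tool's units: 259 mm / 800 = 0.3238, -95 mm / 800 = -0.1188.

Request:
{"fn": "arm_command", "kwargs": {
  "plan": [
    [[-0.1175,0.3238,-0.1188,0,0,0,-0.28],[-0.1175,0.3238,-0.1188,0,0,0,-0.28],[-0.1175,0.3238,-0.1188,0,0,0,-0.28],[-0.1175,0.3238,-0.1188,0,0,0,-0.28],[-0.1175,0.3238,-0.1188,0,0,0,-0.28],[-0.1175,0.3238,-0.1188,0,0,0,-0.28],[-0.1175,0.3238,-0.1188,0,0,0,-0.28],[-0.1175,0.3238,-0.1188,0,0,0,-0.28],[-0.1175,0.3238,-0.1188,0,0,0,-0.28]]
  ]
}}

```text
time_s: 27.9
ee_pos: [0.3597, 0.0455, 0.1996]
eef_rot: [-3.142, 0.002, 0.0]
force: [-0.0, 0.1, -0.1]
grip_width: 0.0599
grip_force: 0.0
```

```bash
cat > dial.py <<'E'
from m import *
import sys
o=ctrl.get_obs();print(o["ee_pos"].round(4),o["eef_rot"].round(4))
i=cams.camera_info("wrist");im,d=cams.camera("wrist");P=cloud("wrist",d,i)
X,Y,Z=P[...,0],P[...,1],P[...,2]
b=(d>0)&(X>.3)&(X<.52)&(Y>-.12)&(Y<.22)
m=(b&(Z>.018)&(Z<.027)).astype(np.float32)
q=P[m>0][:,:2].astype(np.float32)*1000;print("box",cv2.minAreaRect(q))
k,l,st,ce=cv2.connectedComponentsWithStats((b&(Z>.047)&(Z<.058)).astype(np.uint8))
for j in range(1,k):
    if st[j,4]<100: continue
    q=P[l==j];(c,s,a)=cv2.minAreaRect(q[:,:2].astype(np.float32)*1000)
    e=np.linalg.eigh(np.cov(q[:,:2].T))[1][:,1];ang=np.degrees(np.arctan2(e[1],e[0]))
    # white pointer: brightest pixels along the bar
    g=im[l==j].min(1).astype(float);t=(q[:,:2]-q[:,:2].mean(0))@e*1000
    br=[(int(u),int(g[(t>=u)&(t<u+6)].max()),int(g[(t>=u)&(t<u+6)].mean())) for u in range(-24,24,6) if ((t>=u)&(t<u+6)).any()]
    print("bar",st[j],"c",np.round(c,1),"size",np.round(s,1),"ang of +t",ang.round(1),"z",q[:,2].mean().round(4),br)
if len(sys.argv)>1: 
    v0=max(0,min(int(st[1:,1].min())-90,384-240));cv2.imwrite(f"pics/{sys.argv[1]}.png",cv2.resize(im[20:260,60:460],(800,480),interpolation=cv2.INTER_CUBIC))
E
python3 dial.py d1
```

```text
[0.3597 0.0455 0.1996] [-3.1415e+00  2.1000e-03  4.0000e-04]
box ((431.9515075683594, 42.05548095703125), (100.17003631591797, 212.17599487304688), 6.283464431762695)
bar [285  97  31  39 496] c [437.7  -9.6] size [14.4 46.3] ang of +t 146.2 z 0.0531 [(-24, 255, 205), (-18, 255, 210), (-12, 255, 208), (-6, 255, 203), (0, 235, 202), (6, 237, 203), (12, 239, 200), (18, 241, 176)]
bar [193 116  40  21 468] c [426.4  93.5] size [13.9 46.5] ang of +t 106.2 z 0.0533 [(-24, 255, 184), (-18, 255, 216), (-12, 255, 208), (-6, 255, 210), (0, 228, 196), (6, 225, 198), (12, 225, 194), (18, 231, 190)]
```

View pics/d1.png

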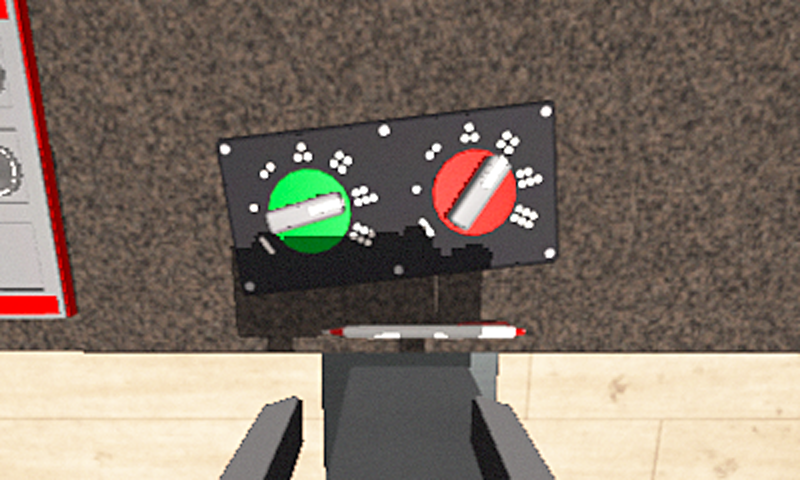

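Wrist view: the green pointer (white end, right) is at 5 pips and the red one at 4, which fits the measured bar angles (-73.8°, -33.8°) with the box yaw of 6.3°. There are 3 greens and 2 reds, so each dial turns 80° counterclockwise, green first.

In the tool's units: 100 mm / 800 = 0.125, 67 mm / 800 = 0.0838, -1.853 rad / 3.1416 = -0.5898.

Request:
{"fn": "arm_command", "kwargs": {
  "plan": [
    [[0.0838,-0.06,0,0,0,-0.5898,0],[0.0838,-0.06,0,0,0,-0.5898,0],[0.0838,-0.06,0.0625,0,0,-0.5898,0],[0.0838,-0.06,0.125,0,0,-0.5898,0],[0.0838,-0.06,0.125,0,0,-0.5898,0],[0.0838,-0.06,0.125,0,0,-0.5898,0],[0.0838,-0.06,0.125,0,0,-0.5898,0],[0.0838,-0.06,0.125,0,0,-0.5898,0],[0.0838,-0.06,0.125,0,0,-0.5898,0],[0.0838,-0.06,0.125,0,0,-0.5898,0],[0.0838,-0.06,0.125,0,0,-0.5898,0],[0.0838,-0.06,0.125,0,0,-0.5898,0]]
  ]
}}

```text
time_s: 29.15
ee_pos: [0.4265, 0.094, 0.0997]
eef_rot: [-3.14, -0.0, 1.808]
force: [-0.2, -0.4, 0.1]
grip_width: 0.0473
grip_force: 0.0
```

In the tool's units: -0.05 rad / 3.1416 = -0.0159.

Request:
{"fn": "arm_command", "kwargs": {
  "plan": [
    [[0,0,0,0,0,-0.0159,0],[0,0,0,0,0,-0.0159,0],[0,0,0,0,0,-0.0159,0]]
  ]
}}

```text
time_s: 29.45
ee_pos: [0.4266, 0.0936, 0.1001]
eef_rot: [-3.14, -0.0, 1.849]
force: [0.1, 0.4, 0.1]
grip_width: 0.0466
grip_force: 0.0
```

```bash
python3 -c "
from h import *
go(.4264,.0936,.034,1.8535);print(ctrl.get_obs()['qpos'])"; python3 dial.py
```

```text
shift [ 0.1 -0.1 66.1] turn [-0.001 -0.    -0.004]
[ 1.32011278e-01  1.77375472e-01  1.94129992e+00  1.50310765e-05
  1.02408940e+00 -1.46323958e-01]
[0.4266 0.0936 0.1001] [-3.1404e+00 -2.0000e-04  1.8491e+00]
box ((432.7308044433594, 42.90636444091797), (100.07048034667969, 211.58523559570312), 6.432303428649902)
bar [247 181  16  51 776] c [426.6  94.9] size [13.7 44.9] ang of +t 106.3 z 0.0531 [(-24, 172, 111), (-18, 169, 108), (-12, 172, 109), (-6, 171, 94), (0, 101, 92), (6, 102, 92), (12, 103, 92), (18, 103, 89)]
```

In the tool's units: 66 mm / 800 = 0.0825, 60 mm / 800 = 0.075, -0.004 rad / 3.1416 = -0.0013.

Request:
{"fn": "arm_command", "kwargs": {
  "plan": [
    [[0.0006,0,0.05,0,0,-0.0013,0],[0.0006,0,0.075,0,0,-0.0013,0],[0.0006,0,0.0825,0,0,-0.0013,0],[0.0006,0,0.0825,0,0,-0.0013,0],[0.0006,0,0.0825,0,0,-0.0013,0.9],[0.0006,0,0.0825,0,0,-0.0013,0.9],[0.0006,0,0.0825,0,0,-0.0013,0.9],[0.0006,0,0.0825,0,0,-0.0013,0.9],[0.0006,0,0.0825,0,0,-0.0013,0.9],[0.0006,0,0.0825,0,0,-0.0013,0.9]]
  ],
  "squeeze": 30
}}

```text
time_s: 30.5
ee_pos: [0.4275, 0.0936, 0.0352]
eef_rot: [3.14, 0.0, 1.854]
force: [5.4, 2.4, -0.2]
grip_width: 0.0135
grip_force: 30.0
```

In the tool's units: -0.698 rad / 3.1416 = -0.2222.

Request:
{"fn": "arm_command", "kwargs": {
  "plan": [
    [[0,0,0,0,0,-0.0446,0.9],[0,0,0,0,0,-0.0891,0.9],[0,0,0,0,0,-0.1337,0.9],[0,0,0,0,0,-0.1783,0.9],[0,0,0,0,0,-0.2222,0.9],[0,0,0,0,0,-0.2222,0.9]]
  ]
}}

```text
time_s: 31.1
ee_pos: [0.4276, 0.0941, 0.0352]
eef_rot: [3.139, 0.001, 2.557]
force: [4.2, 8.3, 0.4]
grip_width: 0.0136
grip_force: 29.9
```

In the tool's units: -0.698 rad / 3.1416 = -0.2222.

Request:
{"fn": "arm_command", "kwargs": {
  "plan": [
    [[0,0,0,0,0,-0.0446,0.9],[0,0,0,0,0,-0.0891,0.9],[0,0,0,0,0,-0.1337,0.9],[0,0,0,0,0,-0.1783,0.9],[0,0,0,0,0,-0.2222,0.9],[0,0,0,0,0,-0.2222,0.9],[0,0,0,0,0,-0.2222,0.9]]
  ]
}}

```text
time_s: 31.8
ee_pos: [0.4276, 0.0943, 0.0352]
eef_rot: [3.14, 0.002, -3.033]
force: [5.3, 9.5, -2.2]
grip_width: 0.0136
grip_force: 29.9
```

In the tool's units: -80 mm / 800 = -0.1, -40 mm / 800 = -0.05.

Request:
{"fn": "arm_command", "kwargs": {
  "plan": [
    [[0,0,0,0,0,0,0],[0,0,0,0,0,0,0],[0,0,0,0,0,0,0],[0,0,-0.05,0,0,0,0],[0,0,-0.1,0,0,0,0],[0,0,-0.1,0,0,0,0],[0,0,-0.1,0,0,0,0]]
  ]
}}

```text
time_s: 32.5
ee_pos: [0.4268, 0.0933, 0.115]
eef_rot: [-3.142, 0.001, -3.033]
force: [0.4, 0.4, -0.9]
grip_width: 0.0468
grip_force: 0.0
```

```bash
python3 dial.py; python3 -c "
from h import *
go(.4383,-.009,.1,np.radians(-33.8));print(ctrl.get_obs()['qpos'])"
```

```text
[0.4268 0.0933 0.115 ] [-3.1415e+00  1.2000e-03 -3.0335e+00]
box ((431.7865295410156, 43.39501190185547), (99.46627807617188, 211.28842163085938), 6.099525451660156)
bar [248 179  15  48 664] c [426.  95.] size [45.  13.2] ang of +t -174.2 z 0.0532 [(-24, 169, 112), (-18, 169, 111), (-12, 171, 112), (-6, 123, 92), (0, 101, 92), (6, 100, 90), (12, 99, 89), (18, 98, 87)]
bar [127 182  38  43 704] c [437.4  -8.2] size [14.1 45.4] ang of +t 146.5 z 0.053 [(-24, 255, 196), (-18, 255, 194), (-12, 255, 194), (-6, 207, 180), (0, 209, 180), (6, 211, 183), (12, 211, 182), (18, 209, 129)]
shift [  -0.9 -103.    14.1] turn [ 1.000e-03 -0.000e+00 -2.444e+00]
[ 1.31487479e-01  1.54985541e-01  1.92972167e+00 -5.52791254e-05
  1.05763579e+00 -1.54736520e+00]
```

In the tool's units: -103 mm / 800 = -0.1288, -1 mm / 800 = -0.0013, 1.5 rad / 3.1416 = 0.4775.

Request:
{"fn": "arm_command", "kwargs": {
  "plan": [
    [[-0.0013,-0.1288,0,0,0,0.0477,0],[-0.0013,-0.1288,0,0,0,0.0955,0],[-0.0013,-0.1288,0,0,0,0.1432,0],[-0.0013,-0.1288,0,0,0,0.191,0],[-0.0013,-0.1288,0,0,0,0.2387,0],[-0.0013,-0.1288,0,0,0,0.2865,0],[-0.0013,-0.1288,0,0,0,0.3342,0],[-0.0013,-0.1288,0,0,0,0.382,0],[-0.0013,-0.1288,0,0,0,0.4297,0],[-0.0013,-0.1288,0,0,0,0.4775,0],[-0.0013,-0.1288,0,0,0,0.4775,0]]
  ]
}}

```text
time_s: 33.65
ee_pos: [0.4382, -0.0088, 0.1134]
eef_rot: [-3.139, -0.001, 1.747]
force: [-0.6, 0.2, -0.3]
grip_width: 0.0467
grip_force: 0.0
```

In the tool's units: 1.5 rad / 3.1416 = 0.4775.

Request:
{"fn": "arm_command", "kwargs": {
  "plan": [
    [[0,0,0,0,0,0.0477,0],[0,0,0,0,0,0.0955,0],[0,0,0,0,0,0.1432,0],[0,0,0,0,0,0.191,0],[0,0,0,0,0,0.2387,0],[0,0,0,0,0,0.2865,0],[0,0,0,0,0,0.3342,0],[0,0,0,0,0,0.382,0],[0,0,0,0,0,0.4297,0],[0,0,0,0,0,0.4775,0],[0,0,0,0,0,0.4775,0]]
  ]
}}

```text
time_s: 34.75
ee_pos: [0.4384, -0.0089, 0.1139]
eef_rot: [-3.141, 0.001, 0.252]
force: [0.6, -0.3, -0.2]
grip_width: 0.0468
grip_force: 0.0
```

```bash
python3 -c "
from h import *
go(.4382,-.0088,.1,np.radians(-33.8));print(ctrl.get_obs()['qpos'])"
```

```text
shift [-0.2 -0.1 13.9] turn [0.    0.002 0.841]
[-1.03749876e-01  1.60239834e-01  1.92394182e+00 -4.46941178e-05
  1.05893666e+00  1.21551783e+00]
```

In the tool's units: 14 mm / 800 = 0.0175, 0.841 rad / 3.1416 = 0.2677.

Request:
{"fn": "arm_command", "kwargs": {
  "plan": [
    [[0,0,0.0175,0,0,0.0477,0],[0,0,0.0175,0,0,0.0955,0],[0,0,0.0175,0,0,0.1432,0],[0,0,0.0175,0,0,0.191,0],[0,0,0.0175,0,0,0.2387,0],[0,0,0.0175,0,0,0.2677,0],[0,0,0.0175,0,0,0.2677,0],[0,0,0.0175,0,0,0.2677,0]]
  ]
}}

```text
time_s: 35.55
ee_pos: [0.4387, -0.0089, 0.1004]
eef_rot: [3.141, 0.001, -0.584]
force: [-0.5, 0.5, -0.5]
grip_width: 0.0473
grip_force: 0.0
```

```bash
python3 dial.py;python3 -c "
from h import *
go(.4382,-.0088,.035,np.radians(-33.8))"
```

```text
[ 0.4387 -0.0089  0.1004] [ 3.1413e+00  5.0000e-04 -5.8390e-01]
box ((431.7831115722656, 41.879638671875), (100.188720703125, 210.9423370361328), 6.312074661254883)
bar [246 181  16  51 780] c [438.3  -9.7] size [13.7 45.9] ang of +t 146.6 z 0.0532 [(-24, 181, 110), (-18, 174, 115), (-12, 174, 114), (-6, 175, 106), (0, 105, 94), (6, 103, 93), (12, 103, 93), (18, 105, 91)]
bar [150 252  22  10 138] c [444.4  91.9] size [18.7  8.7] ang of +t -139.2 z 0.0517 [(-12, 248, 199), (-6, 255, 179), (0, 211, 137), (6, 126, 92)]
shift [-0.4  0.2 65.5] turn [0.    0.    0.005]
```

In the tool's units: 66 mm / 800 = 0.0825, 60 mm / 800 = 0.075, 0.005 rad / 3.1416 = 0.0016.

Request:
{"fn": "arm_command", "kwargs": {
  "plan": [
    [[0,0,0.05,0,0,0.0016,0],[0,0,0.075,0,0,0.0016,0],[0,0,0.0825,0,0,0.0016,0],[0,0,0.0825,0,0,0.0016,0],[0,0,0.0825,0,0,0.0016,0.9],[0,0,0.0825,0,0,0.0016,0.9],[0,0,0.0825,0,0,0.0016,0.9],[0,0,0.0825,0,0,0.0016,0.9],[0,0,0.0825,0,0,0.0016,0.9],[0,0,0.0825,0,0,0.0016,0.9]]
  ]
}}

```text
time_s: 36.6
ee_pos: [0.4389, -0.009, 0.0351]
eef_rot: [3.141, -0.0, -0.596]
force: [-3.1, -2.4, 6.6]
grip_width: 0.0139
grip_force: 30.0
```

In the tool's units: -0.698 rad / 3.1416 = -0.2222.

Request:
{"fn": "arm_command", "kwargs": {
  "plan": [
    [[0,0,0,0,0,-0.0446,0.9],[0,0,0,0,0,-0.0891,0.9],[0,0,0,0,0,-0.1337,0.9],[0,0,0,0,0,-0.1783,0.9],[0,0,0,0,0,-0.2222,0.9],[0,0,0,0,0,-0.2222,0.9]]
  ]
}}

```text
time_s: 37.2
ee_pos: [0.4391, -0.0089, 0.035]
eef_rot: [3.141, -0.001, 0.104]
force: [0.2, -1.6, 4.9]
grip_width: 0.0136
grip_force: 29.9
```

In the tool's units: -0.7 rad / 3.1416 = -0.2228.

Request:
{"fn": "arm_command", "kwargs": {
  "plan": [
    [[0,0,0,0,0,-0.0446,0.9],[0,0,0,0,0,-0.0891,0.9],[0,0,0,0,0,-0.1337,0.9],[0,0,0,0,0,-0.1783,0.9],[0,0,0,0,0,-0.2228,0.9],[0,0,0,0,0,-0.2228,0.9],[0,0,0,0,0,-0.2228,0.9]]
  ]
}}

```text
time_s: 37.9
ee_pos: [0.4391, -0.0087, 0.0349]
eef_rot: [3.141, -0.001, 0.795]
force: [0.2, 2.4, 5.7]
grip_width: 0.0135
grip_force: 29.9
```

In the tool's units: -200 mm / 800 = -0.25, -160 mm / 800 = -0.2.

Request:
{"fn": "arm_command", "kwargs": {
  "plan": [
    [[0,0,0,0,0,0,0],[0,0,0,0,0,0,0],[0,0,0,0,0,0,0],[0,0,-0.05,0,0,0,0],[0,0,-0.1,0,0,0,0],[0,0,-0.15,0,0,0,0],[0,0,-0.2,0,0,0,0],[0,0,-0.25,0,0,0,0],[0,0,-0.25,0,0,0,0]]
  ]
}}

```text
time_s: 38.8
ee_pos: [0.4404, -0.009, 0.2394]
eef_rot: [3.135, -0.005, 0.8]
force: [0.3, -0.2, -0.2]
grip_width: 0.0469
grip_force: 0.0
```

```bash
python3 dial.py; python3 -c "
from h import *
go(.40,0,.36)"
```

```text
[ 0.4404 -0.009   0.2394] [ 3.1354 -0.0049  0.8002]
box ((432.2931213378906, 42.01896667480469), (100.24049377441406, 212.50900268554688), 6.281144618988037)
bar [179 113  27  32 382] c [427.   93.6] size [46.5 14.2] ang of +t -173.7 z 0.0532 [(-24, 255, 176), (-18, 255, 199), (-12, 255, 194), (-6, 255, 187), (0, 222, 181), (6, 225, 161), (12, 211, 109), (18, 215, 120)]
bar [247 160  10  33 318] c [438.6  -8.4] size [45.1 12.7] ang of +t 45.6 z 0.0532 [(-24, 255, 89), (-18, 91, 84), (-12, 93, 85), (-6, 92, 84), (0, 159, 94), (6, 161, 103), (12, 159, 104), (18, 160, 97)]
shift [ -20.8  -34.2 -123.6] turn [ 0.002 -0.004  0.8  ]
```

Green reads 3 (6.3°) and red reads 2 (45.6°, expected 46.3°). I raise the arm for a final overall look.

In the tool's units: -124 mm / 800 = -0.155, -34 mm / 800 = -0.0425, 0.8 rad / 3.1416 = 0.2546.

Request:
{"fn": "arm_command", "kwargs": {
  "plan": [
    [[-0.0263,-0.0425,-0.155,0,0,0.0477,0],[-0.0263,-0.0425,-0.155,0,0,0.0955,0],[-0.0263,-0.0425,-0.155,0,0,0.1432,0],[-0.0263,-0.0425,-0.155,0,0,0.191,0],[-0.0263,-0.0425,-0.155,0,0,0.2387,0],[-0.0263,-0.0425,-0.155,0,0,0.2546,0],[-0.0263,-0.0425,-0.155,0,0,0.2546,0],[-0.0263,-0.0425,-0.155,0,0,0.2546,0]]
  ]
}}

```text
time_s: 39.65
ee_pos: [0.3998, -0.0003, 0.3578]
eef_rot: [-3.141, 0.002, 0.003]
force: [0.9, 0.6, 0.4]
grip_width: 0.0468
grip_force: 0.0
```

```bash
python3 dial.py | cut -c1-110; python3 chk.py .5395 -.323 .48 -.3185 .4235 -.3143 .511 .3035 .453 .3035
python3 - <<'E'
from m import *
im,d=cams.camera("wrist");cv2.imwrite("pics/f.png",cv2.resize(im,(800,600),interpolation=cv2.INTER_CUBIC))
E
```

```text
[ 3.998e-01 -3.000e-04  3.578e-01] [-3.1414e+00  1.6000e-03  3.1000e-03]
box ((431.5639953613281, 42.22679138183594), (100.08325958251953, 212.4063262939453), 6.2283782958984375)
bar [248 129  22  23 210] c [437.9  -9.3] size [45.1 13.8] ang of +t 46.2 z 0.053 [(-24, 232, 121), (-18, 149,
bar [196 133  11  27 213] c [426.4  93.6] size [46.6 14. ] ang of +t -173.8 z 0.0531 [(-24, 180, 115), (-18, 1
[ 3.998e-01 -3.000e-04  3.580e-01] [-3.141e+00  1.000e-03  3.000e-03] 0.0469
g 376 403.5 110.0 56.6 [ 0.49   -0.2685  0.034 ]
g 269 436.5 62.5 17.6 [ 0.5678 -0.313   0.034 ]
g 198 439.4 79.6 11.4 [ 0.5407 -0.3231  0.034 ]
g 177 430.5 115.5 10.7 [ 0.4807 -0.3184  0.034 ]
g 365 202.5 144.7 14.2 [0.4276 0.0936 0.034 ]
g 163 422.7 147.6 10.0 [ 0.4234 -0.3143  0.034 ]
g 200 411.5 163.0 15.5 [ 0.3947 -0.2981  0.034 ]
r 352 112.0 126.0 54.6 [0.4607 0.2563 0.034 ]
r 273 84.0 77.5 17.4 [0.5423 0.2937 0.034 ]
r 191 80.0 97.0 11.3 [0.5103 0.3061 0.034 ]
r 176 85.3 130.7 10.6 [0.4522 0.3063 0.034 ]
r 411 257.9 138.7 14.3 [ 0.4387 -0.0088  0.034 ]
r 216 99.5 176.5 15.7 [0.3669 0.2931 0.034 ]
top 0.0568 [ 0.5389 -0.3228] 116
top 0.0566 [ 0.479  -0.3181] 105
top 0.0569 [ 0.4225 -0.314 ] 89
top 0.0578 [0.5098 0.3027] 106
top 0.0573 [0.4523 0.3026] 101
```

View pics/f.png

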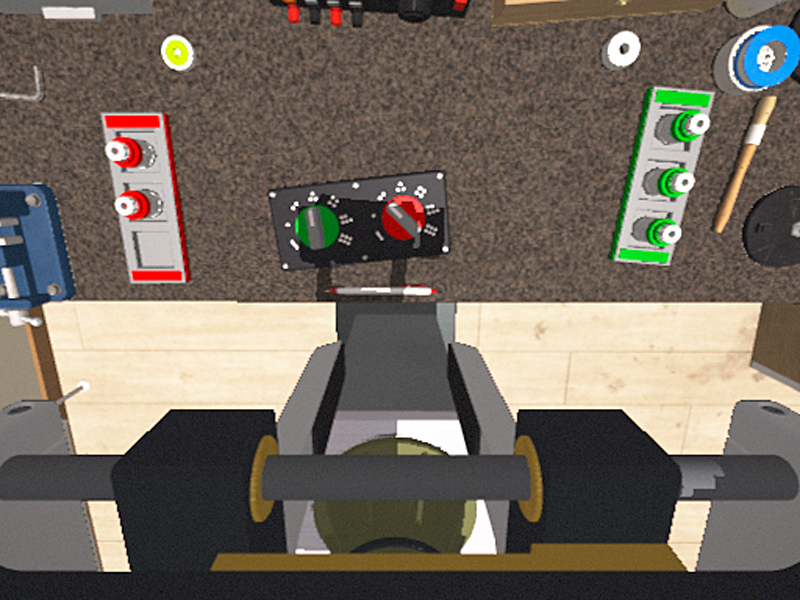

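The final view shows three green-collared adapters in the green tray (right), two red-collared ones in the red tray (left) and no adapter left on the bench. The green dial points to 3 and the red one to 2, and the bystander items look unmoved.

```bash
python3 -c "
from station import ctrl
print(ctrl.hand_in())"
```

```text
the job is handed in; nothing more can be done
None
```

The job is handed in: three green-collared and two red-collared adapters sit on the nest floors of their own trays, and the green dial rests at 3 and the red at 2 by the last camera check; no verdict came back.

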